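Clip down, date-stamp and release a gift-box lid

TASK

Date-stamp the wooden box lid lying in the stamping stage: swing the spring clip round its pivot screw until its round foot is wholly on the lid, then stand the date stamp on the lid squarely inside the engraved frame and press its head all the way down. Stand the stamp back upright on the bare table, and then swing the clip clear of the lid again, leaving the lid lying in the stage. Do not shift the lid or disturb the other things on the table.

Things in the scene. Friction and masses are not known exactly. Their poses are not given: they have to be found in the camera images.
- stage: fixed aluminium stamping stage, base plate 150 x 250 x 8 mm with 5 mm high stops round the lid; origin under the centre of the plate at table height, x across (150), y along its length (250), z up
- clip (a joint): angle of the steel spring clip about its upright pivot screw, rad. At 0 its blade points along the stage's +x, off the lid; it grows clockwise seen from above; at 1.57 the blade points along the stage's -y, its foot 30 mm in from the lid's end. Foot wholly on the lid above 0.87, wholly off below 0.52. Travel -0.1 to 1.7; stays where left; 2 N at the post turns it, about 6 N where the foot rides up the lid's edge
- clip_pivot (a point): on the pivot screw's axis, 30 mm above the table, at stage x -40, y +105 mm
- clip_post (a point): grip point of the clip: an upright round post, 14 mm across, standing on the blade 52 mm from the pivot axis; its top is 60 mm above the table, this point 48 mm, and the blade's upper face 24.5 mm
- clip_foot (a point): lowest point of the clip's round foot, a steel ball 20 mm across under the blade, 80 mm from the pivot axis; off the lid it hangs 12.5 mm above the table and springs up 1.5 mm to ride onto the lid, pressing it with about 3 N
- lid: loose wooden box lid 110 x 160 x 6 mm, lying on the plate (its upper face 14 mm above the table) between the stops with about 1 mm play; origin under its centre, x across (110), y along (160), its +y end is the clip's end, z up
- lid_frame (a point): centre of the engraved rectangular frame on the lid's upper face, 78 mm along the lid's x and 52 mm along its y, at lid x 0, y -30 mm
- date_stamp: loose black self-inking stamp, 36 (x) x 62 (y) mm foot, 97 mm high, 85 g; origin at the centre of its underside, z up. Grasp its head, a block 34 (x) x 58 (y) mm reaching from 67 to 97 mm above the underside. In the frame its y axis lies along the lid's x, either way round
- date_stamp_head (a joint): how far the stamp's head is pressed down, m: 0 up, 0.014 fully down; a spring returns it (8 N when fully down)
- press_mould: bystander: white hand press with green top, 69 mm wide and 169 mm high, standing fixed on the table; origin at its underside
- mould_plate: bystander: white round pattern plate, 56 mm across, 11 mm thick; origin at its underside
- marker: bystander: red marker pen 132 mm long, lying; origin at its underside
- bench_scraper: bystander: steel scraper with wooden handle, 79 x 152 x 19 mm, lying; origin at its underside
- pastry_brush: bystander: wooden brush 197 mm long, lying; origin at its underside
Not all that is in view belongs to the job. Of the things that look like the date_stamp, take the one that is farthest to the robot's right at the start. Of the things that look like the lid, the larger one is meant.

How it is judged:
By the outcome, as a careful person would: the job done as asked, in the order asked, and still so for the second after the job is handed in, with the robot touching nothing.
It also fails if it takes over 72 s, if anything falls off the work surface, if the arm or the gripper's body presses on something with over 40 N, if the wrist force passes 120 N, or if a joint passes its speed limit or range.

ROBOT

A 6-joint arm with a two-finger parallel gripper is mounted at the origin on a cart in front of the work surface, level with it; the furniture and walls round the work are solid. World frame = base frame: x ahead of the robot, y to its left, z up, the work surface at z = 0. Lengths are in m, angles in rad, forces in N, time in s.
With the tool pointing down it reaches from about 0.3 to 0.875 m from the base axis. Payload 6.4 kg.
Tool frame: the origin (TCP) lies on the front face of the gripper's body, between the roots of the fingers; the fingertips stand 73 mm ahead of it and the grasp point (between the pads) lies ctrl.pinch_z ahead of it (ctrl.pinch_z is the distance from the TCP to the grasp point, in m); z points along the fingers, x is the direction in which the jaws open and shut, and the axes are right-handed (so a half turn about z gives the same grasp; the last joint's range is limited). The gripper opens to 85 mm and grips with 20 to 120 N. Pads are 22 mm wide; open, the fingers measure 114 mm over their backs; the gripper's body (76 mm by 85 mm) begins 54 mm behind the grasp point. The pads swing forward as they close: fully open they stand 13 mm farther back than shut.
Start: joints at [0.947, 0.181, 1.607, -0, 1.354, -0.206], TCP at [0.233, 0.526, 0.304] pointing down, gripper open.
Joint ranges: [-2.99, 2.99], [-0.89, 2.07], [0.3, 2.58], [-1.14, 4.28], [0, 2.63], [-3.12, 3.12]. Speed limits (rad/s): [2.57, 2.57, 3.01, 3.14, 3.14, 3.14].

INTERFACE

Orientations are given as a unit quaternion [w, x, y, z].
In Python, from bench import ctrl gives the robot as it stands.
- The arm moves only by the tool move_arm, never from a script. Its argument "rows" is text: rows parted by semicolons, each of 7 numbers parted by spaces: the shift along the tool's x, y, z in cm, then the turn, a rotation vector about the tool's x, y, z in degrees, then the opening, from 0 (shut) to 1 (fully open). In form: x y z rx ry rz grip; .... A call has 1 to 20 rows; each row shifts and turns the commanded pose from where the row before left it, along the tool's axes as they then stand; what a row does not reach is not made up. A row lasts 1/10 s, in which the tool goes at most 50 mm and 8.59 degrees, less where a joint would pass 70% of its speed; a pose out of reach is approached as far as the arm can. A call with a gripper value outside its range is refused whole. The fingers move at their own pace and stop on an object; the grip force is fixed at half the most. Time passes only in rows, so rows that do not move let the fingers close. It gives the time, the measured TCP pose, the force and the opening at its end, in the units of the state.
- ctrl.get_obs(): the state, without advancing time (a new reading comes with each control period).
- ctrl.camera(name): name is "side" or "top" or "wrist"; returns a dict with "color" (384x512x3 uint8, blue, green, red), "fx", "fy", "cx", "cy" (pixels), "k1" (the pictures are not rectified: a ray, as slopes to the right and down, at radius r is drawn at 1 + k1 r^2 times it, then the intrinsics apply), "rvec" (rotation vector, rad) and "tvec" (3), from world to camera coordinates, as OpenCV has them. Camera axes: x right, y down, z forward; pixel columns grow to the right and rows downward; lengths in m; the calibration is good to about 2 mm. A picture is of the moment at which its call begins. There is no depth.
- ctrl.hand_in(): hands the job in, once; it reports no verdict.
Trained networks look in the newest picture that a camera, given by its name, has taken for a name from the list of things; names that differ only in an ending like _2 or _b are one class to them, and where a whole thing is asked for, a point or a joint stands for the part that bears it (a point fixed in the world has none). Each returns a list of dicts, best first, with "confidence" (0 to 1); they miss things now and then, are a little off and sometimes report something else, mostly with a low value. They report only what shows in the picture. A call takes as long as a camera call. They do not tell look-alikes from the thing itself.
- ctrl.look_for(camera, query): "bbox" ([left, top, right, bottom] in pixels, round what is visible of it).
- ctrl.trace(camera, query): "region" (384x512 bool, what is visible of it) and "bbox" ([left, top, right, bottom] in pixels, round what is visible of it).
The state is a dict: "time_s": time; "q": joint angles; "dq": joint speeds; "joint_efforts": joint torques, N m; "eef_pos": TCP position; "eef_rot": TCP orientation; "wrist_force": force on the tool from outside, world axes, zero at the start; "torque": the same for the moment, N m; "opening": opening from 0.0 (shut) to 1.0 (fully open).
Only numpy, scipy, OpenCV 4.12 (cv2) and the standard library are available. Lean on these libraries where they do the work, as an engineer would, in place of code of your own. Each camera call takes 0.05 s, during which the arm holds its last target.

## Working session

There is one attempt and no reset: what is moved stays moved. The work goes in short steps, Python scripts to look and compute and a tool call to move; the robot and the scene stay as the last step left them, time stands still between calls to the robot, and variables do not carry over. Pictures are saved under pics/ and viewed, and the job is handed in when it is done.

Besides the shell and the picture viewer there is one more tool, called after ">>>" in YAML: its name, and indented under it one key for each argument. move_arm: Moves the arm, as the interface text tells. Its arguments: {"type":"object","properties":{"rows":{"type":"string"}},"required":["rows"]}

```bash
ls; mkdir -p pics; python3 - <<'E'
from bench import ctrl
import cv2
print(ctrl.get_obs()); print(ctrl.pinch_z)
for n in("side","top","wrist"):
    c=ctrl.camera(n); cv2.imwrite(f"pics/{n}0.png",c["color"]); print(n,{k:v for k,v in c.items() if k!="color"})
E
```

```text
pics
{'time_s': 0.0, 'q': array([ 9.46705156e-01,  1.81537995e-01,  1.60800786e+00, -7.20940821e-06,
        1.35381261e+00, -2.06306245e-01]), 'dq': array([ 0.00186692,  0.00213523, -0.00176227, -0.00102271, -0.00079361,
        0.0003793 ]), 'joint_efforts': array([-1.90418737e-04, -4.44864464e+01, -3.51335227e+01, -2.37594186e-04,
        8.90417869e-03, -3.25943927e-05]), 'eef_pos': array([0.23303025, 0.52519173, 0.30298583]), 'eef_rot': array([ 3.22718481e-04,  8.38371748e-01,  5.45098187e-01, -8.21822429e-04]), 'wrist_force': array([-0.28608783, -0.13298258, -0.27964125]), 'torque': array([-0.02033683,  0.00379463, -0.00203032]), 'opening': 0.997857176473147}
0.0539
side {'fx': 362.38935198347417, 'fy': 362.38935198347417, 'cx': 255.25882860648795, 'cy': 186.7528723448708, 'k1': -0.018602619105371337, 'rvec': array([ 1.90609099, -0.58853653,  0.37395222]), 'tvec': array([-0.49839973,  0.18839491,  1.10316821])}
top {'fx': 423.16160640417564, 'fy': 423.16160640417564, 'cx': 254.40407480873077, 'cy': 188.97468330084132, 'k1': -0.014739335925129245, 'rvec': array([ 2.14840175, -2.10837376,  0.20110117]), 'tvec': array([-0.0504234 ,  0.57113784,  1.28826836])}
wrist {'fx': 265.48334448202814, 'fy': 265.48334448202814, 'cx': 256.4427396395526, 'cy': 194.55883377200982, 'k1': -0.020371922447496603, 'rvec': array([-2.39870518, -1.56050009, -0.24894701]), 'tvec': array([-0.57394832, -0.04058296,  0.38107923])}
```

View pics/side0.png

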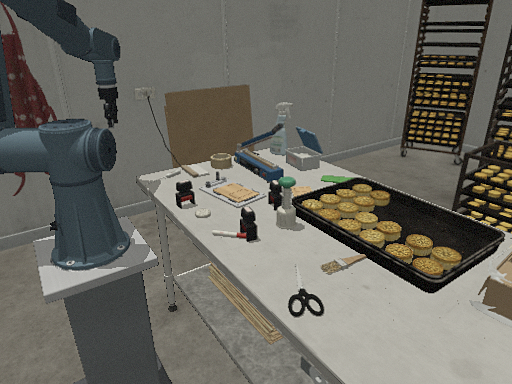

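View pics/top0.png

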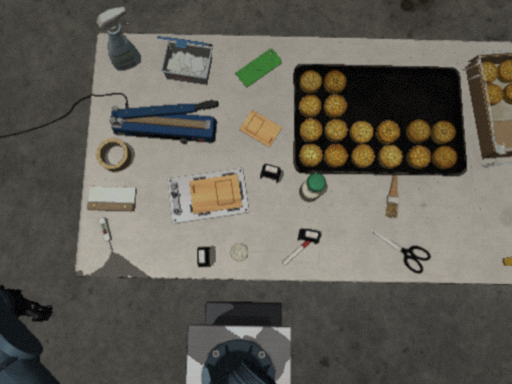

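View pics/wrist0.png

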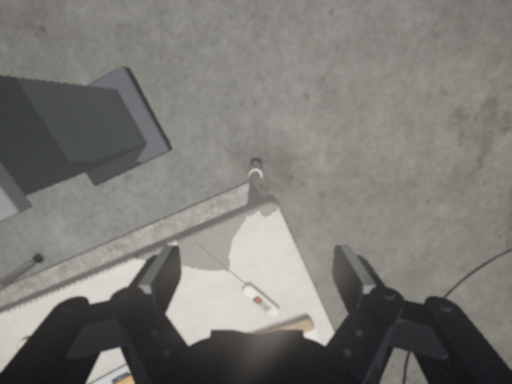

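The top view shows the stage at about (208,196) px with the clip at its left end. Three stamps stand at (271,172), (204,257) and (309,237); the rightmost, at (309,237), is the one to take.

```bash
cat > h.py <<'E'
import numpy as np, cv2
from scipy.spatial.transform import Rotation as R
def pose(c): return R.from_rotvec(c["rvec"]).as_matrix(), np.array(c["tvec"])
def proj(c,P):
    Rm,t=pose(c); q=np.atleast_2d(P)@Rm.T+t; s=q[:,:2]/q[:,2:]; r2=(s**2).sum(1,keepdims=True)
    s=s*(1+c["k1"]*r2); return s*[c["fx"],c["fy"]]+[c["cx"],c["cy"]]
def ray(c,uv):
    uv=np.atleast_2d(np.array(uv,float)); d=(uv-[c["cx"],c["cy"]])/[c["fx"],c["fy"]]; s=d.copy()
    for _ in range(20): s=d/(1+c["k1"]*(s**2).sum(1,keepdims=True))
    Rm,t=pose(c); D=np.c_[s,np.ones(len(s))]@Rm; return -Rm.T@t, D
def unproj(c,uv,z):
    o,D=ray(c,uv); return o+D*((z-o[2])/D[:,2:])
def tri(c1,u1,c2,u2):
    o1,d1=ray(c1,u1);o2,d2=ray(c2,u2); d1=d1[0]/np.linalg.norm(d1);d2=d2[0]/np.linalg.norm(d2)
    A=np.c_[d1,-d2]; s=np.linalg.lstsq(A,o2-o1,rcond=None)[0]
    a=o1+d1*s[0];b=o2+d2*s[1]; return (a+b)/2, np.linalg.norm(a-b)
def crop(c,u0,v0,u1,v1,k,fn):
    cv2.imwrite(fn,cv2.resize(c["color"][v0:v1,u0:u1],None,fx=k,fy=k,interpolation=cv2.INTER_CUBIC))
def tool(o): return R.from_quat(np.r_[o["eef_rot"][1:],o["eef_rot"][0]])
E
python3 - <<'E'
from bench import ctrl
from h import *
ct=ctrl.camera("top"); cs=ctrl.camera("side")
crop(ct,150,150,350,280,4,"pics/t1.png"); crop(cs,150,150,320,250,4.5,"pics/s1.png")
for n in ["date_stamp","lid","stage","clip_post","clip_pivot","clip_foot","clip","lid_frame","marker","press_mould","mould_plate"]:
  for cn in("top","side"):
    try: print(n,cn,[(np.round(d["bbox"],1).tolist(),round(d["confidence"],2)) for d in ctrl.look_for(cn,n)])
    except Exception as e: print(n,cn,e)
print(ctrl.get_obs()["time_s"])
E
```

```text
date_stamp top [([262.8, 162.6, 285.5, 183.1], 0.82), ([192.9, 246.9, 210.5, 267.6], 0.68)]
date_stamp side [([238.1, 206.4, 258.3, 240.9], 0.98), ([175.2, 182.7, 195.8, 207.3], 0.89), ([267.3, 181.6, 284.3, 210.5], 0.68), ([218.3, 184.3, 254.2, 200.8], 0.24)]
lid top [([241.4, 114.2, 279.5, 147.0], 0.58), ([189.8, 178.1, 243.3, 211.1], 0.56)]
lid side [([216.2, 183.7, 255.9, 201.8], 0.83), ([196.2, 208.4, 210.0, 217.4], 0.64), ([291.8, 186.0, 313.3, 193.6], 0.58)]
stage top [([170.1, 164.8, 250.1, 223.1], 0.58)]
stage side [([199.2, 175.6, 265.8, 211.4], 0.57)]
clip_post top [([169.3, 179.8, 179.6, 209.6], 0.73)]
clip_post side [([212.4, 170.7, 225.2, 182.3], 0.48), ([182.7, 161.8, 207.7, 178.6], 0.45)]
clip_pivot top [([172.3, 183.0, 183.1, 213.9], 0.78)]
clip_pivot side []
clip_foot top [([170.2, 184.0, 178.9, 208.8], 0.64), ([186.6, 175.5, 243.6, 214.1], 0.23)]
clip_foot side [([213.6, 168.9, 226.3, 180.9], 0.5)]
clip top [([170.1, 182.0, 182.7, 215.6], 0.55)]
clip side [([208.2, 173.6, 224.8, 185.7], 0.54)]
lid_frame top [([242.6, 110.4, 282.5, 148.3], 0.92), ([186.3, 173.9, 243.5, 215.1], 0.66)]
lid_frame side [([213.0, 180.7, 257.5, 206.4], 0.98), ([290.0, 186.5, 311.1, 193.6], 0.47)]
marker top [([283.2, 241.9, 309.1, 260.7], 0.71)]
marker side [([215.1, 225.9, 245.9, 240.3], 0.45)]
press_mould top [([297.3, 170.0, 323.2, 203.5], 0.92)]
press_mould side [([273.3, 177.8, 295.2, 229.1], 0.68)]
mould_plate top [([230.3, 240.0, 249.0, 263.1], 0.64), ([88.1, 185.9, 133.8, 211.6], 0.46)]
mould_plate side [([194.5, 205.6, 213.2, 219.5], 0.52)]
1.35
```

View pics/t1.png

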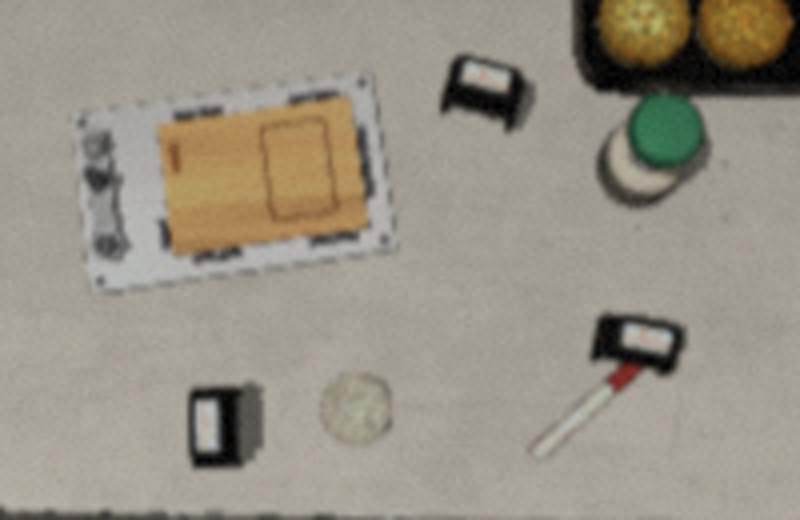

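View pics/s1.png

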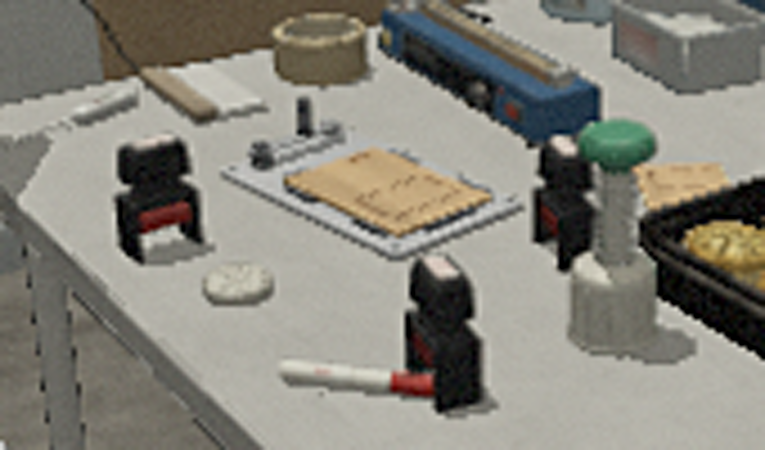

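```bash
python3 - <<'E'
from bench import ctrl
from h import *
from scipy.optimize import least_squares
ct=ctrl.camera("top"); cs=ctrl.camera("side"); cw=ctrl.camera("wrist"); o=ctrl.get_obs()
u=lambda p:np.array(p)/4+[150,150]
us=lambda p:np.array(p)/4.5+[150,150]
# stage corners order: (+x,+y),(+x,-y),(-x,-y),(-x,+y)
img=u([(80,112),(372,75),(397,243),(95,293)])
L=np.array([[75,125,8],[75,-125,8],[-75,-125,8],[-75,125,8]])/1e3
def T(p,L): 
    c,s=np.cos(p[2]),np.sin(p[2]); return np.c_[p[0]+c*L[:,0]-s*L[:,1],p[1]+s*L[:,0]+c*L[:,1],L[:,2]]
f=least_squares(lambda p:(proj(ct,T(p,L))-img).ravel(),[.4,.1,0]); print("stage",f.x,np.abs(f.fun).max())
fl=unproj(ct,u([(158,125),(350,97),(369,232),(174,254)]),.014); print("lid corners",fl, fl.mean(0))
fr=unproj(ct,u([(262,123),(327,115),(338,212),(272,221)]),.014); print("frame",fr, fr.mean(0))
st=f.x
for n,l in dict(pivot=[-40,105,30],post=[12,105,60],foot=[40,105,20]).items():
    P=T(st,np.array([l])/1e3); print(n,P, (proj(ct,P)-150)*4, (proj(cs,P)-150)*4.5)
# stamp label quads etc
h=unproj(ct,u([(600,315),(685,325),(678,372),(594,358)]),.08); print("stamp",h,h.mean(0))
# side triang of stamp top
print(tri(ct,u([(647,338)]),cs,us([(441,268)])))
Rt=tool(o); Rm,t=pose(cw); C=-Rm.T@t
print("cam in tool",Rt.inv().apply(C-o["eef_pos"]), (Rt.inv().as_matrix()@Rm.T).round(3)); print(Rt.as_matrix().round(3))
E
```

```text
stage [0.55753436 0.10775136 0.16269322] 1.5217575453738164
lid corners [[ 0.60061392  0.17276083  0.014     ]
 [ 0.62711506  0.0165022   0.014     ]
 [ 0.51577187 -0.00167997  0.014     ]
 [ 0.49486456  0.15501407  0.014     ]] [0.55959135 0.08564929 0.014     ]
frame [[0.60394597 0.08787227 0.014     ]
 [0.61166894 0.03493741 0.014     ]
 [0.53162315 0.02380059 0.014     ]
 [0.52323519 0.07697578 0.014     ]] [0.56761831 0.05589651 0.014     ]
pivot [[0.50105504 0.20488574 0.03      ]] [[109.12245044 242.58582774]] [[259.68308664 144.5934946 ]]
post [[0.55236837 0.21330852 0.06      ]] [[ 95.1811731  172.52877559]] [[302.76141796  99.98454264]]
foot [[0.57999861 0.21784386 0.02      ]] [[100.24073438 147.3523703 ]] [[328.18385608 131.74999169]]
stamp [[ 0.44616597 -0.18095602  0.08      ]
 [ 0.43973375 -0.24585488  0.08      ]
 [ 0.40399374 -0.24017394  0.08      ]
 [ 0.4134145  -0.1763568   0.08      ]] [ 0.42582699 -0.21083541  0.08      ]
(array([ 0.42897916, -0.21490923,  0.09703507]), np.float64(0.0022599627640137866))
cam in tool [ 6.91816202e-05 -8.13693840e-02 -7.00774849e-02] [[ 1.     0.    -0.001]
 [-0.     0.949  0.315]
 [ 0.001 -0.315  0.949]]
[[ 0.406  0.914 -0.   ]
 [ 0.914 -0.406 -0.   ]
 [-0.    -0.    -1.   ]]
```

>>> move_arm:
  rows: "-1.3 3.5 0.7 0 0 0 0.6;-1.3 3.5 0.7 0 0 0 0.6;-1.3 3.5 0.7 0 0 0 0.6;-1.3 3.5 0.7 0 0 0 0.6;-1.3 3.5 0.7 0 0 0 0.6;-1.3 3.5 0.7 0 0 0 0.6;-1.3 3.5 0.7 0 0 0 0.6;-1.3 3.5 0.7 0 0 0 0.6;-1.3 3.5 0.7 0 0 0 0.6;-1.3 3.5 0.7 0 0 0 0.6;-1.3 3.5 0.7 0 0 0 0.6;-1.3 3.5 0.7 0 0 0 0.6;0 0 0 0 0 -6.6 0.6;0 0 0 0 0 -6.6 0.6;0 0 0 0 0 -6.6 0.6;0 0 0 0 0 -6.6 0.6;0 0 0 0 0 -6.6 0.6;0 0 0 0 0 0 0.6;0 0 0 0 0 0 0.6"

```text
time_s: 3.4
eef_pos: [0.5539, 0.2126, 0.2199]
eef_rot: [0.0, 0.65, 0.76, 0.0]
wrist_force: [-0.0, -0.5, -0.4]
opening: 0.604
```

```bash
python3 - <<'E'
from bench import ctrl
from h import *
import pickle
cw=ctrl.camera("wrist"); o=ctrl.get_obs(); pickle.dump((cw,o),open("w1.pkl","wb"))
cv2.imwrite("pics/w1.png",cv2.resize(cw["color"],None,fx=1.56,fy=1.56,interpolation=cv2.INTER_CUBIC))
print(o["time_s"],o["eef_pos"],tool(o).as_matrix().round(3),o["q"].round(2),o["opening"],o["wrist_force"])
E
```

```text
3.45 [0.5538645  0.21257316 0.21987487] [[-0.155  0.988 -0.   ]
 [ 0.988  0.155 -0.   ]
 [-0.    -0.    -1.   ]] [ 0.17  0.31  1.63 -0.    1.2  -1.56] 0.6010588494911757 [-0.19211793  0.21376352  0.71837682]
```

View pics/w1.png

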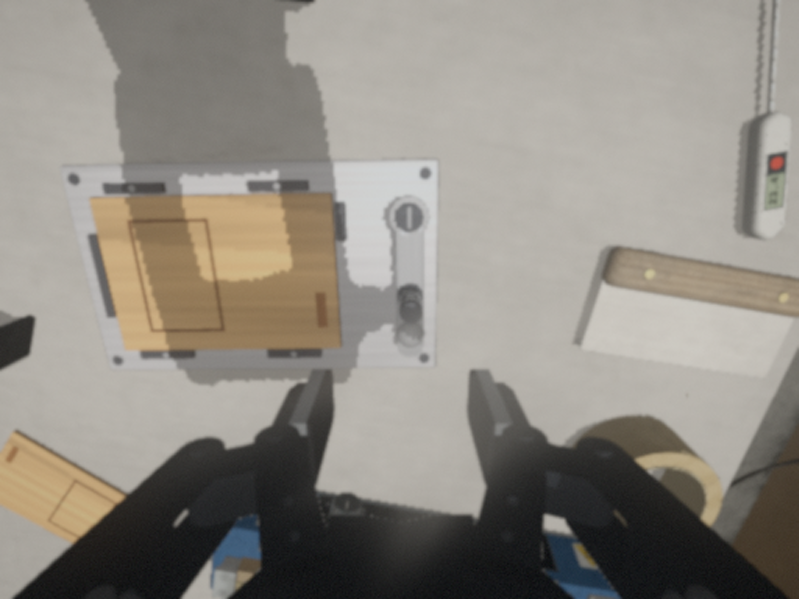

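The wrist view shows the stage plate corners near (67,166), (437,160), (436,366), (107,368) at 1.56x scale. The pivot screw is at (409,217), the post top at about (410,293), and the frame is on the lid's far side from the clip.

```bash
python3 - <<'E'
from h import *
import pickle
from scipy.optimize import least_squares
cw,o=pickle.load(open("w1.pkl","rb"))
k=512/799*1.0
k=1/1.56
def T(p,L): 
    c,s=np.cos(p[2]),np.sin(p[2]); return np.c_[p[0]+c*L[:,0]-s*L[:,1],p[1]+s*L[:,0]+c*L[:,1],L[:,2]]
def fit(img,L,p0):
    f=least_squares(lambda p:(proj(cw,T(p,L))-img).ravel(),p0); print(f.x, np.degrees(f.x[2]),"res",(f.fun/k).round(1)); return f.x
L=np.array([[-75,-125,8],[-75,125,8],[75,125,8],[75,-125,8]])/1e3
st=fit(np.array([(67,166),(437,160),(436,366),(107,368)])*k,L,[.55,.1,.16])
L=np.array([[-55,-80,14],[-55,80,14],[55,80,14],[55,-80,14]])/1e3
ld=fit(np.array([(91,197),(332,194),(341,348),(126,350)])*k,L,[.55,.08,.16])
L=np.array([[-39,-26,14],[-39,26,14],[39,26,14],[39,-26,14]])/1e3
fr=fit(np.array([(130,220),(206,219),(223,330),(151,331)])*k,L,[.55,.05,.16])
print("frame from lid",T(ld,np.array([[0,-.03,.014]])))
for n,l in dict(pivot=[-40,105,27],post60=[12,105,60],post48=[12,105,48],foot=[40,105,20]).items():
    P=T(st,np.array([l])/1e3); print(n,P, proj(cw,P)/k)
print("post from pix",unproj(cw,np.array([(411,292)])*k,.06), "pivot",unproj(cw,np.array([(409,217)])*k,.03))
crop(cw,220,110,300,235,6,"pics/w1c.png")
for z in (.06,.0245): print(z)
E
```

```text
[0.55929069 0.11451219 0.16151733] 9.254261095955487 res [-7.7 -1.9  4.4 -0.4  0.5  3.   3.   2.1]
[0.56385882 0.08993395 0.16444332] 9.421908354058575 res [-1.4 -0.1  1.  -0.7  1.   1.  -0.6  0.4]
[0.56880976 0.05936097 0.16061461] 9.202539486591176 res [-0.8  0.6  0.5  0.9 -0.2 -0.5  0.6 -1.3]
frame from lid [[0.56876992 0.06033867 0.014     ]]
pivot [[0.50292564 0.21171291 0.027     ]] [[411.03251536 218.15651836]]
post60 [[0.55424883 0.22007534 0.06      ]] [[412.22711098 314.11145998]]
post48 [[0.55424883 0.22007534 0.048     ]] [[411.69816544 307.52813708]]
foot [[0.58188439 0.22457819 0.02      ]] [[410.55725334 332.32717784]]
post from pix [[0.54092668 0.21714264 0.06      ]] pivot [[0.50208803 0.21022526 0.03      ]]
0.06
0.0245
```

View pics/w1c.png

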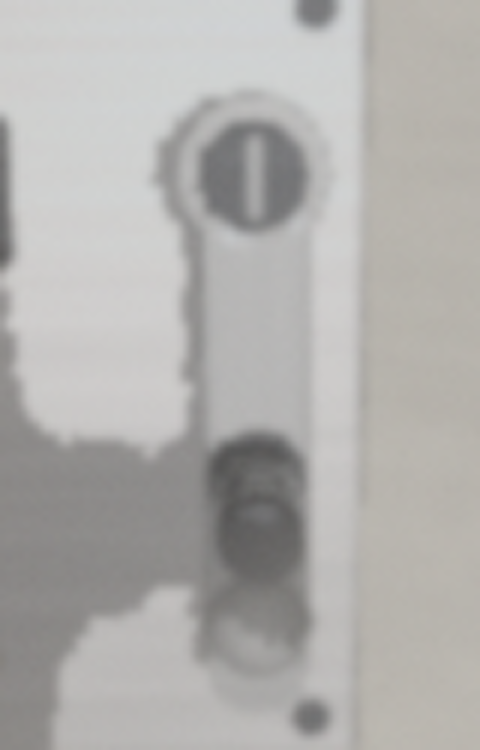

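>>> move_arm:
  rows: "0.3 0 2.3 0 0 0 0.6;0.3 0 2.3 0 0 0 0.6;0.1 0 2.2 0 0 0 0.6;0 0 0 0 0 0 0.6;0 0 0 0 0 0 0.6"

```text
time_s: 3.95
eef_pos: [0.5527, 0.2195, 0.152]
eef_rot: [-0.0, 0.649, 0.76, -0.0]
wrist_force: [-0.4, 0.3, -0.2]
opening: 0.604
```

```bash
python3 - <<'E'
from bench import ctrl
from h import *
import pickle
cw=ctrl.camera("wrist"); o=ctrl.get_obs(); pickle.dump((cw,o),open("w2.pkl","wb"))
cv2.imwrite("pics/w2.png",cv2.resize(cw["color"],None,fx=1.56,fy=1.56,interpolation=cv2.INTER_CUBIC))
print(o["time_s"],o["eef_pos"],tool(o).as_matrix().round(3),o["q"].round(2))
E
```

```text
4.0 [0.55338472 0.21957607 0.15291019] [[-0.157  0.988  0.001]
 [ 0.988  0.157  0.   ]
 [-0.     0.001 -1.   ]] [ 0.18  0.4   1.66 -0.    1.08 -1.55]
```

View pics/w2.png

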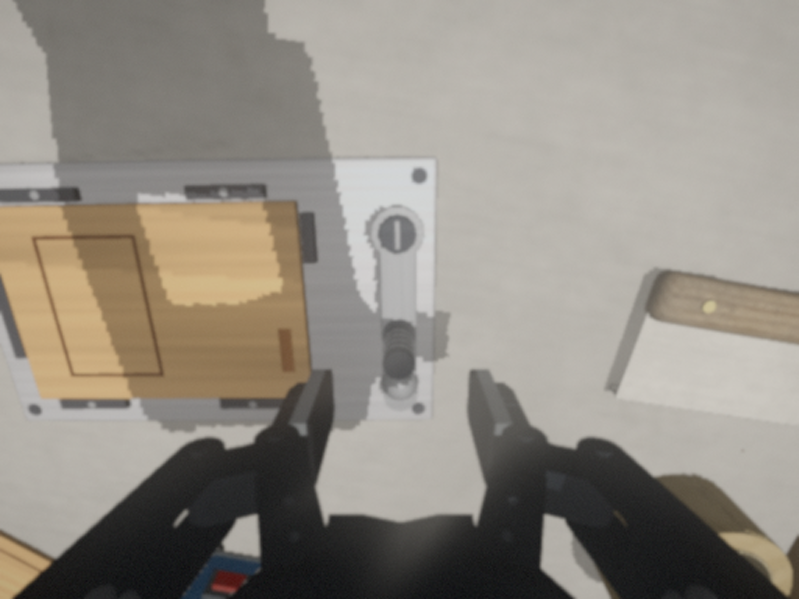

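The post top is at about (399,364), between the open fingers at (318,400) and (482,400). The pivot is at (397,234).

```bash
python3 - <<'E'
from h import *
import pickle
from scipy.optimize import least_squares
cw,o=pickle.load(open("w2.pkl","rb")); c1,_=pickle.load(open("w1.pkl","rb"))
k=1/1.56
def T(p,L): 
    c,s=np.cos(p[2]),np.sin(p[2]); return np.c_[p[0]+c*L[:,0]-s*L[:,1],p[1]+s*L[:,0]+c*L[:,1],L[:,2]]
def fit(img,L,p0):
    f=least_squares(lambda p:(proj(cw,T(p,L))-np.array(img)*k).ravel(),p0); print(f.x, np.degrees(f.x[2]),"res",(f.fun/k).round(1)); return f.x
ld=fit([(298,201),(311,397),(43,398)],np.array([[-55,80,14],[55,80,14],[55,-80,14]])/1e3,[.55,.08,.16])
st=fit([(436,158),(433,418),(25,420)],np.array([[-75,125,8],[75,125,8],[75,-125,8]])/1e3,[.55,.08,.16])
fr=fit([(34,238),(134,236),(162,375),(72,376)],np.array([[-39,-26,14],[-39,26,14],[39,26,14],[39,-26,14]])/1e3,[.55,.05,.16])
print("frame from lid",T(ld,np.array([[0,-.03,.014]])))
piv=unproj(cw,np.array([(397,234)])*k,.03)
post=unproj(cw,np.array([(399,364)])*k,.06); print(piv,post,post-piv,np.degrees(np.arctan2((post-piv)[0,1],(post-piv)[0,0])))
print(tri(c1,[(263.5,199)],cw,[(399*k,364*k)]))
for n,l in dict(pivot=[-40,105,30],post=[12,105,60]).items(): print(n,T(st,np.array([l])/1e3))
d=post[0]-o["eef_pos"]; print("delta tool",tool(o).inv().apply(d))
E
```

```text
[0.56329607 0.08977524 0.16485614] 9.445560887971729 res [-0.6 -0.2  2.7  0.8 -2.   0.1]
[0.55912403 0.11303916 0.16565863] 9.491540468686814 res [ 1.1 -2.2 -0.8  2.4 -0.5  1.1]
[0.56924828 0.05933924 0.16419853] 9.40788272541543 res [ 0.1  0.2 -0.5  1.   0.  -0.3  0.4 -1.2]
frame from lid [[0.56821939 0.06018198 0.014     ]]
[[0.50193382 0.21018768 0.03      ]] [[0.5527383 0.219239  0.06     ]] [[0.05080448 0.00905132 0.03      ]] 10.101822378953015
(array([0.55070703, 0.21881141, 0.06408146]), np.float64(0.00024289775281106343))
pivot [[0.50235692 0.21000562 0.03      ]]
post [[0.55364504 0.21858053 0.06      ]]
delta tool [-0.00023121 -0.00080439  0.09290928]
```

>>> move_arm:
  rows: "0 -0.1 1.6 0 0 0 0.6;0 0 1.6 0 0 0 0.6;0 0 1.5 0 0 0 0.6;0 0 0 0 0 0 0.6;0 0 0 0 0 0 0;0 0 0 0 0 0 0;0 0 0 0 0 0 0;0 0 0 0 0 0 0;0 0 0 0 0 0 0;0 0 0 0 0 0 0"

```text
time_s: 5.0
eef_pos: [0.5524, 0.2194, 0.1056]
eef_rot: [0.001, 0.649, 0.761, 0.001]
wrist_force: [0.6, -1.7, 2.7]
opening: 0.139
```

>>> move_arm:
  rows: "-0.453 -0.02 0 0 0 5 0;-0.453 -0.02 0 0 0 5 0;-0.453 -0.02 0 0 0 5 0;-0.453 -0.02 0 0 0 5 0;-0.453 -0.02 0 0 0 5 0;-0.453 -0.02 0 0 0 5 0;-0.453 -0.02 0 0 0 5 0;-0.453 -0.02 0 0 0 5 0;-0.453 -0.02 0 0 0 5 0;-0.453 -0.02 0 0 0 5 0;-0.453 -0.02 0 0 0 5 0;-0.453 -0.02 0 0 0 5 0;-0.453 -0.02 0 0 0 5 0;-0.453 -0.02 0 0 0 5 0;-0.453 -0.02 0 0 0 5 0;0 0 0 0 0 0 0;0 0 0 0 0 0 0"

```text
time_s: 6.7
eef_pos: [0.5227, 0.1642, 0.1064]
eef_rot: [-0.0, 0.978, 0.208, 0.002]
wrist_force: [-0.3, 2.2, 8.3]
opening: 0.143
```

```bash
python3 - <<'E'
from bench import ctrl
from h import *
import pickle
cw=ctrl.camera("wrist"); o=ctrl.get_obs()
cv2.imwrite("pics/w3.png",cw["color"])
ct=ctrl.camera("top"); crop(ct,150,150,270,240,6,"pics/t3.png")
print(o["time_s"],o["eef_pos"],tool(o).as_matrix().round(3),o["q"].round(2),o["wrist_force"],o["torque"])
E
```

```text
6.75 [0.52270881 0.16417917 0.10638227] [[ 0.913  0.408  0.003]
 [ 0.408 -0.913  0.001]
 [ 0.003  0.    -1.   ]] [ 0.09  0.38  1.8   0.    0.95 -0.33] [-1.57277574  1.30626366  6.93617215] [ 0.01324674  0.02371128 -0.32826863]
```

View pics/w3.png

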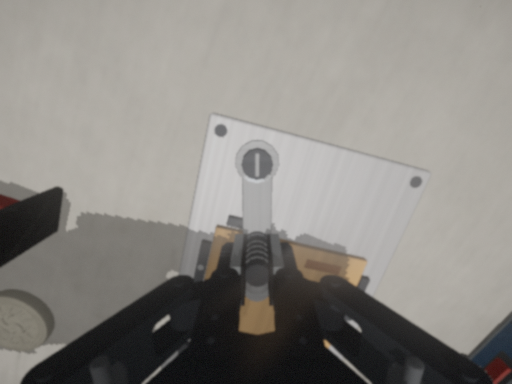

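The clip is now swung over the lid, with the blade straight down in the wrist view and the foot region on the wood. I'll release it and go on to the stamp.

>>> move_arm:
  rows: "0 0 0 0 0 0 0.7;0 0 0 0 0 0 0.7;0 0 0 0 0 0 0.7;0 0 -2 0 0 0 0.7;0 0 -3 0 0 0 0.8;0 0 -3.5 0 0 0 1;0 0 -3.5 0 0 0 1;-2.4 3.06 0 0 0 0 1;-2.4 3.06 0 0 0 0 1;-2.4 3.06 0 0 0 0 1;-2.4 3.06 0 0 0 0 1;-2.4 3.06 0 0 0 0 1;-2.4 3.06 0 0 0 0 1;-2.4 3.06 0 0 0 0 1;-2.4 3.06 0 0 0 0 1;-2.4 3.06 0 0 0 0 1;0 0 0 0 0 7.75 1;0 0 0 0 0 7.75 1;0 0 0 0 0 7.75 1;0 0 0 0 0 7.75 1"

```text
time_s: 8.8
eef_pos: [0.4363, -0.1759, 0.2245]
eef_rot: [-0.0, 0.998, -0.064, -0.0]
wrist_force: [0.1, 0.3, 0.3]
opening: 1.0
```

```bash
python3 - <<'E'
from bench import ctrl
from h import *
import pickle
cw=ctrl.camera("wrist"); o=ctrl.get_obs(); pickle.dump((cw,o),open("w4.pkl","wb"))
cv2.imwrite("pics/w4.png",cv2.resize(cw["color"],None,fx=1.56,fy=1.56,interpolation=cv2.INTER_CUBIC))
ct=ctrl.camera("top"); crop(ct,150,150,350,280,4,"pics/t4.png")
cs=ctrl.camera("side"); crop(cs,150,150,320,250,4.5,"pics/s4.png")
print(o["time_s"],o["eef_pos"],tool(o).as_matrix().round(3),o["q"].round(2),o["wrist_force"])
E
```

```text
8.85 [ 0.43635638 -0.17584126  0.22453031] [[ 0.991 -0.133 -0.001]
 [-0.133 -0.991  0.001]
 [-0.001 -0.    -1.   ]] [-0.64  0.04  1.94  0.    1.17 -0.5 ] [ 0.5374397  -0.45362009  0.06438533]
```

View pics/w4.png

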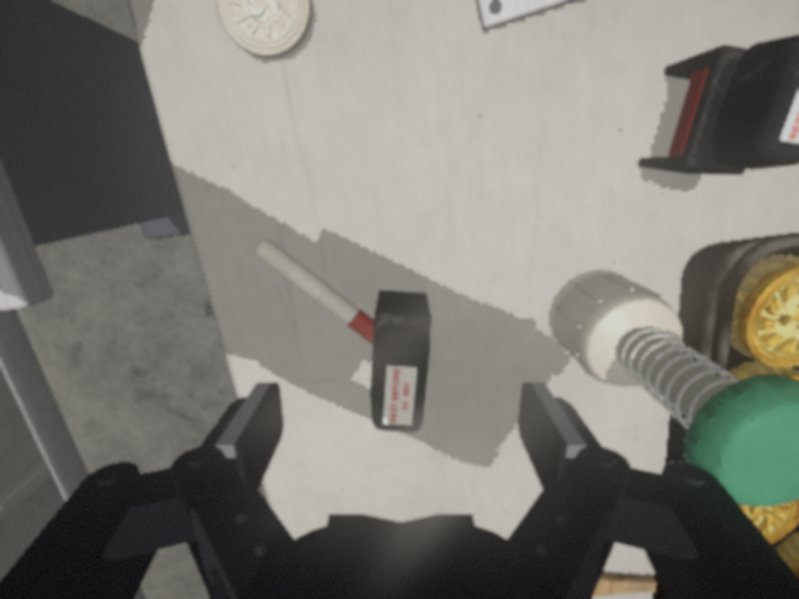

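View pics/t4.png

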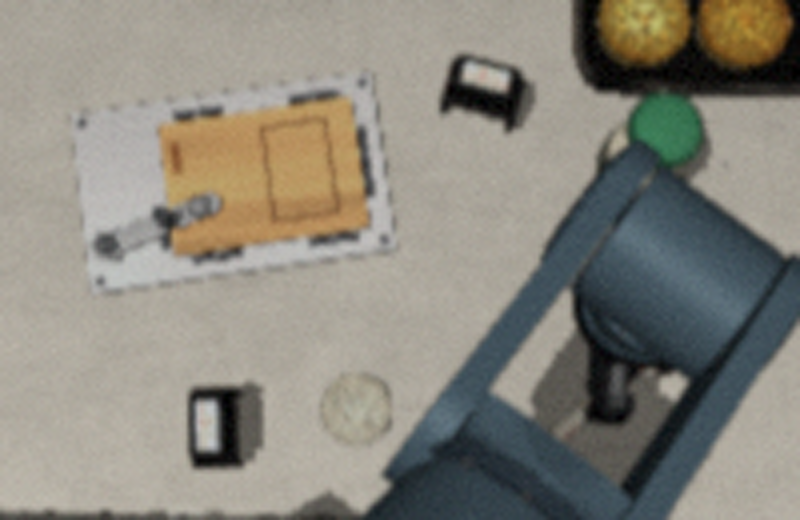

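View pics/s4.png

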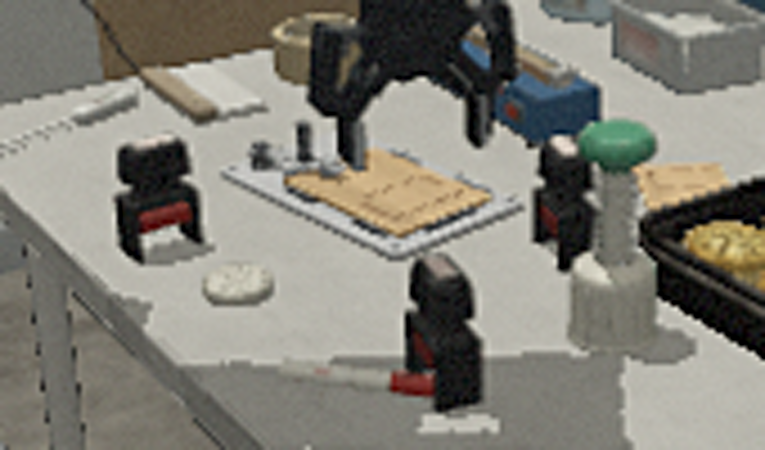

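```bash
python3 - <<'E'
from h import *
import pickle
cw,o=pickle.load(open("w4.pkl","rb"))
im=cv2.resize(cw["color"][170:290,220:300],None,fx=5,fy=5,interpolation=cv2.INTER_CUBIC)
im=np.clip(im.astype(float)*1.8,0,255).astype(np.uint8)
im2=im.copy()
p=(.427,-.213,np.radians(-7))
def T(p,L): 
    c,s=np.cos(p[2]),np.sin(p[2]); return np.c_[p[0]+c*L[:,0]-s*L[:,1],p[1]+s*L[:,0]+c*L[:,1],L[:,2]]
for z,a,b,col in((0,18,31,(0,255,0)),(97,17,29,(0,0,255)),(67,17,29,(255,0,0))):
    L=np.array([[a,b,z],[a,-b,z],[-a,-b,z],[-a,b,z]])/1e3
    q=((proj(cw,T(p,L))-[220,170])*5).astype(int); cv2.polylines(im2,[q],True,col,1)
cv2.imwrite("pics/w4c.png",np.hstack([im,im2]))
E
```

```text
(no output)
```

View pics/w4c.png

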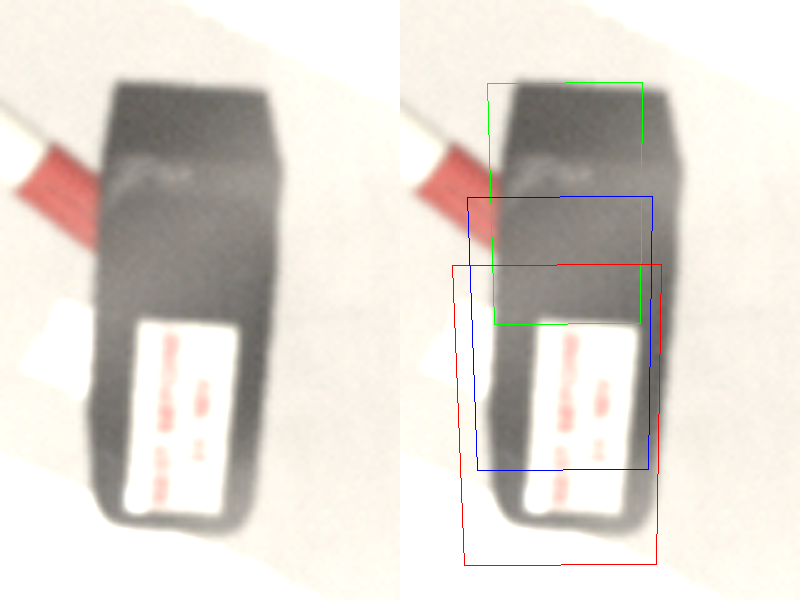

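```bash
python3 - <<'E'
from h import *
import pickle
cw,o=pickle.load(open("w4.pkl","rb"))
u=lambda p:np.array(p)/5+[220,170]
b=unproj(cw,u([(118,82),(265,92)]),0.0); d=b[1]-b[0]; print(b,np.linalg.norm(d),np.degrees(np.arctan2(d[1],d[0])))
l=unproj(cw,u([(189,322),(172,513),(179,400),(180,530)]),.097); d=l[0]-l[1]; print(l,np.degrees(np.arctan2(d[1],d[0]))-90,np.linalg.norm(d))
lw=unproj(cw,u([(135,320),(238,325),(90,410),(266,410)]),.097); print(np.diff(lw,axis=0))
E
```

```text
[[ 0.4200569  -0.18069733  0.        ]
 [ 0.45355641 -0.18740556  0.        ]] 0.03416456848506038 -11.323620252065853
[[ 0.43443645 -0.19504811  0.097     ]
 [ 0.42688048 -0.23132392  0.097     ]
 [ 0.43093613 -0.20932906  0.097     ]
 [ 0.42781906 -0.23495835  0.097     ]] -11.766033059034015 0.03705438187556425
[[ 0.01676338 -0.00305709  0.        ]
 [-0.02665033 -0.01272098  0.        ]
 [ 0.0295399  -0.00375432  0.        ]]
```

>>> move_arm:
  rows: "0 1.3 0 0 0 3.9 1;-0.1 1.3 0 0 0 0 1;0 1.3 0 0 0 0 1;0 0 1.5 0 0 0 1;0 0 1.5 0 0 0 1;0 0 0 0 0 0 1;0 0 0 0 0 0 1"

```text
time_s: 9.65
eef_pos: [0.429, -0.2145, 0.1949]
eef_rot: [-0.0, 0.996, -0.094, -0.0]
wrist_force: [0.2, 0.9, -0.1]
opening: 1.003
```

```bash
python3 - <<'E'
from bench import ctrl
from h import *
import pickle
cw=ctrl.camera("wrist"); o=ctrl.get_obs(); pickle.dump((cw,o),open("w5.pkl","wb"))
im=cv2.resize(cw["color"],None,fx=1.56,fy=1.56,interpolation=cv2.INTER_CUBIC)
im=np.clip(im.astype(float)*1.5,0,255).astype(np.uint8)
p=(.430,-.2144,np.radians(-11.5))
def T(p,L): 
    c,s=np.cos(p[2]),np.sin(p[2]); return np.c_[p[0]+c*L[:,0]-s*L[:,1],p[1]+s*L[:,0]+c*L[:,1],L[:,2]]
for z,a,b,col in((0,18,31,(0,255,0)),(97,17,29,(0,0,255)),(67,17,29,(255,0,0))):
    L=np.array([[a,b,z],[a,-b,z],[-a,-b,z],[-a,b,z]])/1e3
    cv2.polylines(im,[(proj(cw,T(p,L))*1.56).astype(int)],True,col,1)
cv2.imwrite("pics/w5.png",im)
print(o["time_s"],o["eef_pos"],tool(o).as_matrix().round(3))
ct=ctrl.camera("top"); u=lambda p:np.array(p)/4+[150,150]
print("mould",unproj(ct,u([(666,130)]),.165),unproj(ct,u([(638,168)]),.03),"free",unproj(ct,u([(500,270)]),0))
E
```

```text
9.7 [ 0.42937539 -0.21460197  0.19541378] [[ 0.982 -0.187  0.   ]
 [-0.187 -0.982 -0.   ]
 [ 0.     0.    -1.   ]]
mould [[ 0.57388975 -0.21953271  0.165     ]] [[ 0.5696804  -0.21744157  0.03      ]] free [[ 0.4885607  -0.10864504  0.        ]]
```

View pics/w5.png

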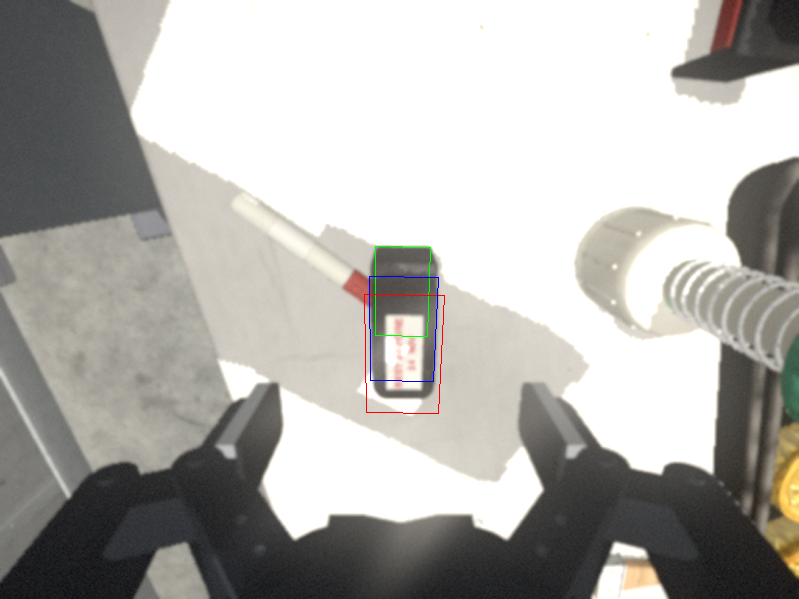

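>>> move_arm:
  rows: "0 0 1.8 0 0 0 1;0 0 1.8 0 0 0 1;0 0 1.7 0 0 0 1;0 0 0 0 0 0 1;0 0 0 0 0 0 0;0 0 0 0 0 0 0;0 0 0 0 0 0 0;0 0 0 0 0 0 0;0 0 0 0 0 0 0;0 0 0 0 0 0 0"

```text
time_s: 10.75
eef_pos: [0.4296, -0.2144, 0.1423]
eef_rot: [0.0, 0.996, -0.094, 0.0]
wrist_force: [0.8, -1.2, 0.3]
opening: 0.385
```

```bash
python3 - <<'E'
from bench import ctrl
from h import *
cw=ctrl.camera("wrist"); o=ctrl.get_obs()
cs=ctrl.camera("side")
a=cv2.resize(cw["color"],None,fx=.8,fy=.8); b=cv2.resize(cs["color"][170:260,190:310],None,fx=3.4,fy=3.4,interpolation=cv2.INTER_CUBIC)[:a.shape[0]]
b=cv2.copyMakeBorder(b,0,a.shape[0]-b.shape[0],0,max(0,0),0); b=b[:, :380]
cv2.imwrite("pics/w6.png",np.clip(np.hstack([a,b])*1.5,0,255).astype(np.uint8))
print(o["time_s"],o["eef_pos"],o["opening"],o["wrist_force"])
E
```

```text
10.8 [ 0.42953125 -0.21437093  0.14223645] 0.3791637409935137 [ 0.12564542 -0.0668863   1.06081892]
```

View pics/w6.png

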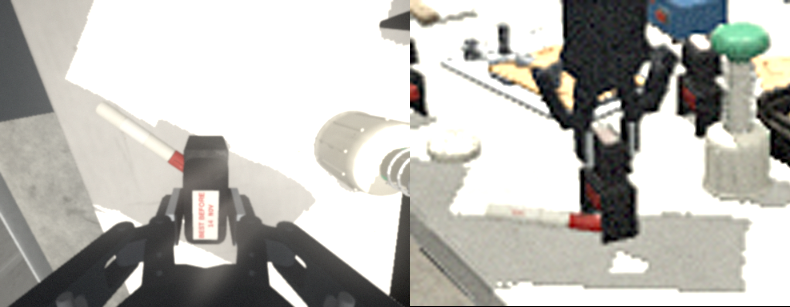

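>>> move_arm:
  rows: "0 0 -1 0 0 0 0;0 0 -2 0 0 0 0;0 0 -2.5 0 0 0 0;0 0 -2.5 0 0 0 0;0 0 -2 0 0 0 0;0 0 0 0 0 7 0;0 0 0 0 0 7 0;0 0 0 0 0 7 0;0 0 0 0 0 7 0;0 0 0 0 0 7 0;0 0 0 0 0 7 0;0 0 0 0 0 7 0;0 0 0 0 0 7 0;0 0 0 0 0 7 0;0 0 0 0 0 6.8 0;0 0 0 0 0 0 0;0 0 0 0 0 0 0"

```text
time_s: 12.55
eef_pos: [0.4291, -0.214, 0.2421]
eef_rot: [0.0, 0.763, -0.646, -0.0]
wrist_force: [-0.5, 0.2, -0.7]
opening: 0.384
```

```bash
python3 - <<'E'
from bench import ctrl
from h import *
import pickle
cw=ctrl.camera("wrist"); o=ctrl.get_obs(); pickle.dump((cw,o),open("w7.pkl","wb"))
cv2.imwrite("pics/w7.png",np.clip(cv2.resize(cw["color"][100:384,130:380],None,fx=2.1,fy=2.1,interpolation=cv2.INTER_CUBIC)*1.4,0,255).astype(np.uint8))
print(o["time_s"],o["eef_pos"],tool(o).as_matrix().round(3),o["opening"],o["wrist_force"],o["q"].round(2))
E
```

```text
12.6 [ 0.42912105 -0.21401146  0.24204186] [[ 0.165 -0.986 -0.   ]
 [-0.986 -0.165  0.   ]
 [-0.     0.    -1.   ]] 0.38421180044143083 [-0.20235538  0.44615409 -1.13793443] [-0.71  0.03  1.9  -0.    1.21  0.69]
```

View pics/w7.png

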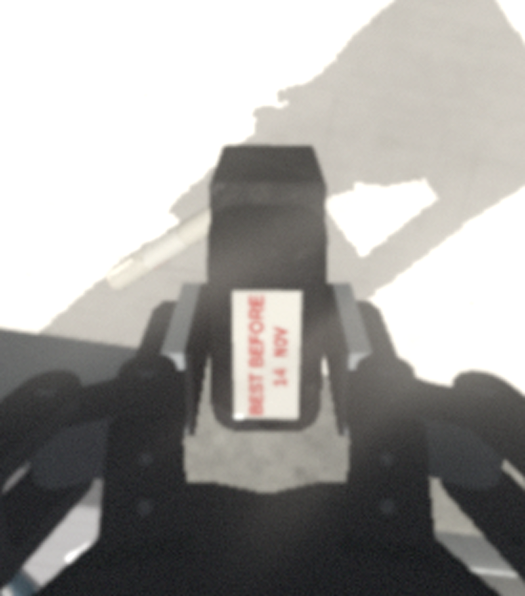

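```bash
python3 - <<'E'
from h import *
import pickle
cw,o=pickle.load(open("w7.pkl","rb"))
u=np.array([(222,147),(315,147),(268,147)])/2.1+[130,100]
P=unproj(cw,u,o["eef_pos"][2]-.1423); t=tool(o).inv().apply(P-o["eef_pos"]); print(t, np.linalg.norm(P[0]-P[1]))
# head far end / sides at top z .097 
u=np.array([(210,430),(322,430),(268,433)])/2.1+[130,100]
P=unproj(cw,u,o["eef_pos"][2]-.1423+.09); print(tool(o).inv().apply(P-o["eef_pos"]))
# if stamp were tool-centred: predicted
for z,a,b in((.1423,18,31),(.1423-.067,17,29),(.1423-.097,17,29)):
    L=np.array([[a,b,0],[a,-b,0],[-a,-b,0],[-a,b,0]])/1e3+[0,0,z]
    print(z,((proj(cw,tool(o).apply(L)+o["eef_pos"])-[130,100])*2.1).round(0).tolist())
E
```

```text
[[-0.01722283 -0.03113837  0.14229776]
 [ 0.01900764 -0.03115593  0.14229195]
 [ 0.0006965  -0.03114414  0.14229488]] 0.036230471181535724
[[-0.01525116  0.02585868  0.0523066 ]
 [ 0.0149322   0.02585356  0.05230177]
 [ 0.0003805   0.02683795  0.05230426]]
0.1423 [[308.0, 290.0], [312.0, 147.0], [220.0, 147.0], [224.0, 290.0]]
0.0753 [[321.0, 386.0], [328.0, 210.0], [205.0, 210.0], [212.0, 386.0]]
0.04530000000000001 [[332.0, 459.0], [342.0, 254.0], [192.0, 254.0], [201.0, 459.0]]
```

>>> move_arm:
  rows: "-1 -0.3 0 0 0 0 0;-2 -0.6 0 0 0 0 0;-2.8 -0.9 0 0 0 0 0;-2.8 -0.9 0 0 0 0 0;-2.8 -0.9 0 0 0 0 0;-2.8 -0.9 0 0 0 0 0;-2.8 -0.9 0 0 0 0 0;-2.8 -0.9 0 0 0 0 0;-1.4 -0.25 0 0 0 0 0;-0.7 -2.3 0 0 0 0 0;-0.7 -2.6 0 0 0 0 0;-0.7 -2.6 0 0 0 0 0;-0.7 -2.3 0 0 0 0 0;-0.7 -1.94 0 0 0 0 0;0 0 0 0 0 0 0;0 0 0 0 0 0 0;0 0 0 0 0 0 0"

```text
time_s: 14.3
eef_pos: [0.5686, 0.0594, 0.2416]
eef_rot: [0.0, 0.763, -0.647, -0.0]
wrist_force: [0.0, -0.3, -1.6]
opening: 0.382
```

```bash
python3 - <<'E'
from bench import ctrl
from h import *
import pickle
cw=ctrl.camera("wrist"); o=ctrl.get_obs(); pickle.dump((cw,o),open("w8.pkl","wb"))
cv2.imwrite("pics/w8.png",cv2.resize(cw["color"],None,fx=1.56,fy=1.56,interpolation=cv2.INTER_CUBIC))
print(o["time_s"],o["eef_pos"],tool(o).as_matrix().round(3),o["opening"],o["wrist_force"],o["q"].round(2))
t=np.array([.569,.060,.1563])
print("to go",tool(o).inv().apply(t-o["eef_pos"]))
E
```

```text
14.35 [0.56863064 0.0592858  0.24172112] [[ 0.163 -0.987 -0.001]
 [-0.987 -0.163 -0.   ]
 [-0.     0.001 -1.   ]] 0.3806408708184296 [-0.06269988 -1.02617282 -0.88657532] [-0.1   0.24  1.67 -0.    1.23  1.3 ]
to go [-0.00063353 -0.00055801  0.08542073]
```

View pics/w8.png

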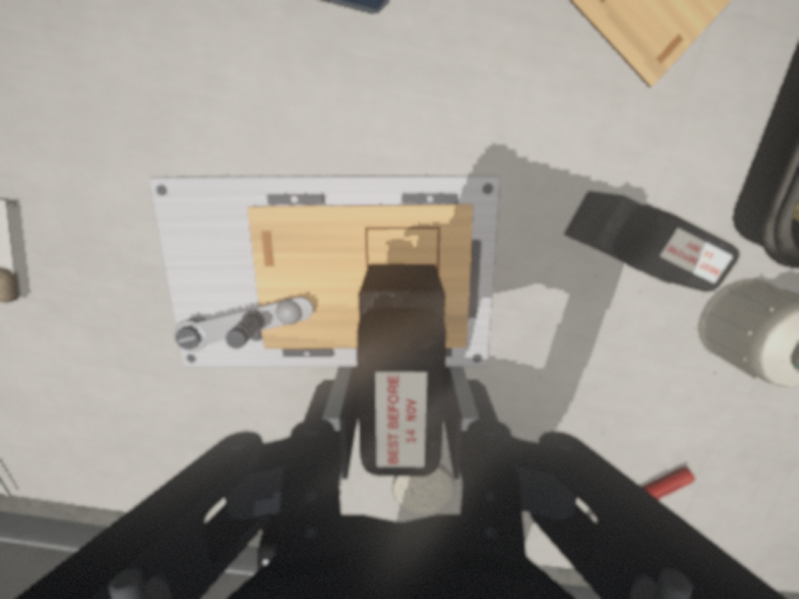

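The stamp hangs over the frame; its far edge (366,227)–(439,227) and the lid corners (249,207), (471,206) are visible.

```bash
python3 - <<'E'
from h import *
import pickle
cw,o=pickle.load(open("w8.pkl","rb"))
P=unproj(cw,np.array([(366,228),(439,228),(249,207),(471,206)])/1.56,.014); print(P)
m=(P[0]+P[1])/2; d=P[0]-P[1]; yaw=np.arctan2(d[1],d[0]); print("frame y yaw-90",np.degrees(yaw)-90)
ex=np.array([np.cos(np.radians(9.4)),np.sin(np.radians(9.4))]); print("centre",m[:2]-ex*.039, np.linalg.norm(d))
l=P[2]-P[3]; print(np.degrees(np.arctan2(l[1],l[0]))-90,np.linalg.norm(l)); c=(P[2]+P[3])/2; ey=np.array([-ex[1],ex[0]]); print("lid->frame",c[:2]-.055*ex-.03*ey)
E
```

```text
[[0.60236164 0.08984127 0.014     ]
 [0.61088127 0.03837908 0.014     ]
 [0.60361692 0.17335693 0.014     ]
 [0.62970274 0.01911856 0.014     ]]
frame y yaw-90 9.400132742604839
centre [0.56814514 0.05774046] 0.052162643502934015
9.59940360075936 0.15642872260821267
lid->frame [0.56729814 0.05765766]
```

>>> move_arm:
  rows: "0 0 2 0 0 0 0;0 0 2.5 0 0 0 0;0 0 2 0 0 0 0;0 0 1.2 0 0 0 0;0 0 0.4 0 0 0 0;0 0 0 0 0 0 0;0 0 0 0 0 0 0"

```text
time_s: 15.05
eef_pos: [0.5702, 0.0592, 0.162]
eef_rot: [-0.001, 0.762, -0.647, 0.001]
wrist_force: [-0.1, 0.4, -1.0]
opening: 0.385
```

```bash
python3 - <<'E'
from bench import ctrl
from h import *
import pickle
cw=ctrl.camera("wrist"); o=ctrl.get_obs(); pickle.dump((cw,o),open("w9.pkl","wb"))
a=cv2.resize(cw["color"][80:280,100:400],None,fx=2.6,fy=2.6,interpolation=cv2.INTER_CUBIC)
cv2.imwrite("pics/w9.png",np.clip(a*1.3,0,255).astype(np.uint8))
print(o["time_s"],o["eef_pos"],tool(o).as_matrix().round(3),o["opening"],o["wrist_force"])
E
```

```text
15.1 [0.57024177 0.05924841 0.16212448] [[ 0.163 -0.987  0.002]
 [-0.987 -0.163 -0.   ]
 [ 0.001 -0.002 -1.   ]] 0.3857308916534123 [-0.45596263 -0.48702602 -0.66603664]
```

View pics/w9.png

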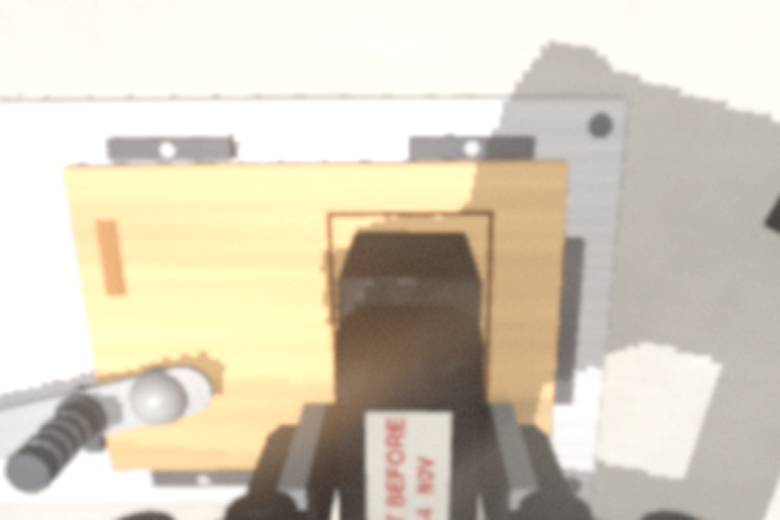

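```bash
python3 - <<'E'
from h import *
import pickle
cw,o=pickle.load(open("w9.pkl","rb"))
u=lambda p:np.array(p)/2.6+[100,80]
f=unproj(cw,u([(329,213),(493,213)]),.014); b=unproj(cw,u([(358,232),(465,232)]),o["eef_pos"][2]-.1423)
i=tool(o).inv(); print(i.apply(f-o["eef_pos"]),i.apply(b-o["eef_pos"]), np.linalg.norm(f[0]-f[1]),np.linalg.norm(b[0]-b[1]))
E
```

```text
[[-0.02505026 -0.03658837  0.14818395]
 [ 0.02744564 -0.0365833   0.14821329]] [[-0.01548598 -0.03170988  0.14235505]
 [ 0.01813468 -0.0317054   0.14237384]] 0.05249590741648819 0.0336206709023617
```

>>> move_arm:
  rows: "0 0.25 0 0 0 0 0;0 0 0.2 0 0 0 0;0 0 0.2 0 0 0 0;0 0 0.1 0 0 0 0;0 0 0 0 0 0 0;0 0 0 0 0 0 0"

```text
time_s: 15.7
eef_pos: [0.5672, 0.0589, 0.156]
eef_rot: [-0.0, 0.762, -0.647, 0.0]
wrist_force: [1.0, -0.5, -0.4]
opening: 0.388
```

```bash
python3 - <<'E'
from bench import ctrl
from h import *
import pickle
cw=ctrl.camera("wrist"); o=ctrl.get_obs(); pickle.dump((cw,o),open("w10.pkl","wb"))
a=cv2.resize(cw["color"][80:280,100:400],None,fx=2.6,fy=2.6,interpolation=cv2.INTER_CUBIC)
cv2.imwrite("pics/w10.png",np.clip(a*1.3,0,255).astype(np.uint8))
print(o["time_s"],o["eef_pos"],tool(o).as_matrix().round(3),o["opening"],o["wrist_force"])
E
```

```text
15.75 [0.56719833 0.05891648 0.15597839] [[ 0.163 -0.987  0.   ]
 [-0.987 -0.163 -0.   ]
 [ 0.    -0.    -1.   ]] 0.38578225642073116 [ 0.33946505 -0.77164278  1.06716834]
```

View pics/w10.png

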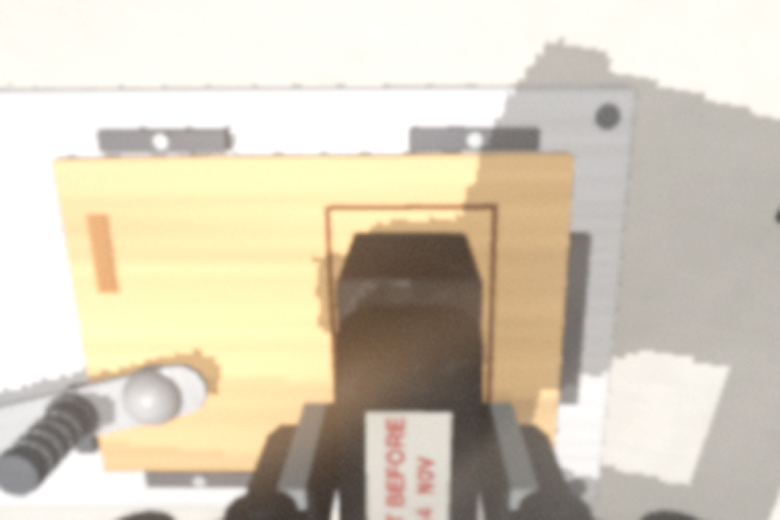

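>>> move_arm:
  rows: "0 0 0.3 0 0 0 0;0 0 0.3 0 0 0 0;0 0 0.3 0 0 0 0;0 0 0.3 0 0 0 0;0 0 0 0 0 0 0;0 0 0 0 0 0 0"

```text
time_s: 16.35
eef_pos: [0.5674, 0.0589, 0.1444]
eef_rot: [-0.0, 0.762, -0.647, 0.0]
wrist_force: [-1.2, -0.6, 7.1]
opening: 0.387
```

>>> move_arm:
  rows: "0 0 0.15 0 0 0 0;0 0 0.1 0 0 0 0;0 0 0 0 0 0 0;0 0 0 0 0 0 0"

```text
time_s: 16.75
eef_pos: [0.5675, 0.0588, 0.1432]
eef_rot: [-0.0, 0.763, -0.647, 0.0]
wrist_force: [-6.3, -0.8, 17.1]
opening: 0.384
```

>>> move_arm:
  rows: "0 0 0.1 0 0 0 0;0 0 0 0 0 0 0;0 0 0 0 0 0 0"

```text
time_s: 17.05
eef_pos: [0.5675, 0.0588, 0.1432]
eef_rot: [-0.0, 0.763, -0.647, 0.0]
wrist_force: [-9.4, -1.5, 23.6]
opening: 0.391
```

```bash
python3 - <<'E'
from bench import ctrl
from h import *
import pickle
cw=ctrl.camera("wrist"); o=ctrl.get_obs(); pickle.dump((cw,o),open("w11.pkl","wb"))
a=cv2.resize(cw["color"][80:280,140:360],None,fx=2.2,fy=2.2,interpolation=cv2.INTER_CUBIC)
cs=ctrl.camera("side"); b=cv2.resize(cs["color"][130:220,190:255],None,fx=4.8,fy=4.8,interpolation=cv2.INTER_CUBIC)
b=cv2.copyMakeBorder(b,0,max(0,a.shape[0]-b.shape[0]),0,0,0)[:a.shape[0]]
cv2.imwrite("pics/w11.png",np.clip(np.hstack([a,b])*1.3,0,255).astype(np.uint8))
print(o["time_s"],o["eef_pos"],o["opening"],o["wrist_force"],o["torque"])
E
```

```text
17.1 [0.56755548 0.05880993 0.14316383] 0.38320946770046105 [-9.49497705 -0.41370635 23.84668037] [-0.01192896  1.60863806 -0.00814238]
```

View pics/w11.png

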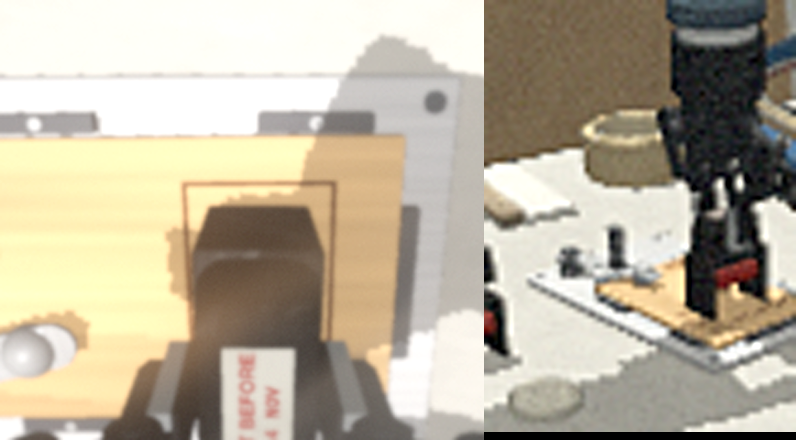

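>>> move_arm:
  rows: "0 0 -0.3 0 0 0 0;0 0 -0.4 0 0 0 0;0 0 -0.4 0 0 0 0;0 0 -0.4 0 0 0 0;0 0 0 0 0 0 0;0 0 0 0 0 0 0"

```text
time_s: 17.75
eef_pos: [0.5671, 0.059, 0.1552]
eef_rot: [-0.0, 0.762, -0.647, 0.0]
wrist_force: [1.7, -0.1, 1.6]
opening: 0.383
```

>>> move_arm:
  rows: "0 0 0 0 0 0 0.6;0 0 0 0 0 0 0.7;0 0 0 0 0 0 0.7;0 0 -1.5 0 0 0 0.7;0 0 -2.5 0 0 0 0.7;0 0 -1.5 0 0 0 0;0 0 0 0 0 0 0;0 0 0 0 0 0 0;0 0 0 0 0 0 0;0 0 0 0 0 0 0;0 0 0 0 0 0 0;0 0 0 0 0 0 0"

```text
time_s: 18.95
eef_pos: [0.5668, 0.059, 0.2098]
eef_rot: [0.0, 0.762, -0.647, -0.0]
wrist_force: [-1.0, 0.8, 0.3]
opening: 0.004
```

```bash
python3 - <<'E'
from bench import ctrl
from h import *
import pickle
cw=ctrl.camera("wrist"); o=ctrl.get_obs(); pickle.dump((cw,o),open("w12.pkl","wb"))
a=cv2.resize(cw["color"][60:300,100:400],None,fx=2,fy=2,interpolation=cv2.INTER_CUBIC)
cv2.imwrite("pics/w12.png",np.clip(a*1.3,0,255).astype(np.uint8))
print(o["time_s"],o["eef_pos"],tool(o).as_matrix().round(3),o["opening"],o["wrist_force"],o["torque"])
E
```

```text
19.0 [0.56690785 0.05894313 0.20997489] [[ 0.163 -0.987 -0.001]
 [-0.987 -0.163  0.   ]
 [-0.     0.001 -1.   ]] 0.0008110512835781486 [-0.26328471 -0.04838008  0.02260178] [ 0.0112024  -0.06167512 -0.00534789]
```

View pics/w12.png

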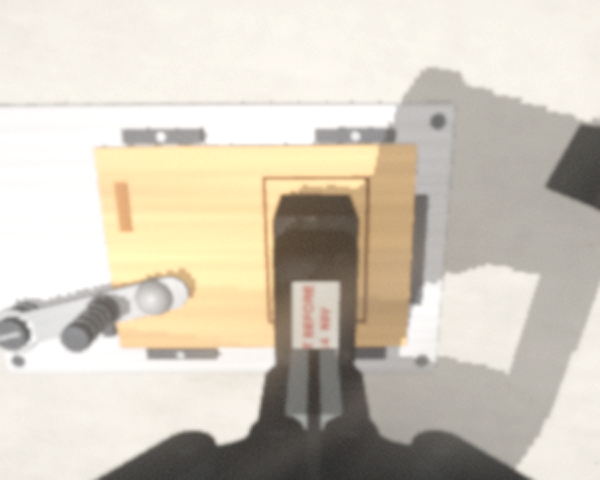

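>>> move_arm:
  rows: "0 0 1.2 0 0 0 0;0 0 1.1 0 0 0 0;0 0 0.3 0 0 0 0;0 0 0.3 0 0 0 0;0 0 0.3 0 0 0 0;0 0 0.3 0 0 0 0;0 0 0.3 0 0 0 0;0 0 0.2 0 0 0 0;0 0 0 0 0 0 0;0 0 0 0 0 0 0"

```text
time_s: 20.0
eef_pos: [0.5671, 0.059, 0.1711]
eef_rot: [-0.0, 0.763, -0.647, 0.0]
wrist_force: [-3.0, 0.7, 7.1]
opening: 0.004
```

>>> move_arm:
  rows: "0 0 0.15 0 0 0 0;0 0 0.1 0 0 0 0;0 0 0 0 0 0 0;0 0 0 0 0 0 0"

```text
time_s: 20.4
eef_pos: [0.5675, 0.059, 0.1702]
eef_rot: [-0.0, 0.763, -0.647, 0.001]
wrist_force: [-8.3, 0.4, 17.0]
opening: 0.0
```

>>> move_arm:
  rows: "0 0 0.1 0 0 0 0;0 0 0 0 0 0 0;0 0 0 0 0 0 0"

```text
time_s: 20.7
eef_pos: [0.5677, 0.059, 0.1702]
eef_rot: [-0.0, 0.763, -0.647, 0.001]
wrist_force: [-10.5, 0.8, 22.9]
opening: 0.001
```

>>> move_arm:
  rows: "0 0 -0.4 0 0 0 0;0 0 -0.5 0 0 0 0;0 0 -0.5 0 0 0 0;0 0 -0.5 0 0 0 0;0 0 -1.5 0 0 0 0;0 0 -1.5 0 0 0 0;0 0 -1 0 0 0 0.6;0 0 0 0 0 0 1;0 0 0 0 0 0 1;0 0 0 0 0 0 1;0 0 0 0 0 0 1"

```text
time_s: 21.8
eef_pos: [0.5666, 0.059, 0.2251]
eef_rot: [0.0, 0.762, -0.647, -0.001]
wrist_force: [-0.7, -0.2, 0.1]
opening: 0.846
```

```bash
python3 - <<'E'
from bench import ctrl
from h import *
import pickle
cw=ctrl.camera("wrist"); o=ctrl.get_obs(); pickle.dump((cw,o),open("w13.pkl","wb"))
a=cv2.resize(cw["color"][60:300,100:400],None,fx=2.5,fy=2.5,interpolation=cv2.INTER_CUBIC)
cv2.imwrite("pics/w13.png",np.clip(a*1.3,0,255).astype(np.uint8))
print(o["time_s"],o["eef_pos"],tool(o).as_matrix().round(3),o["opening"],o["wrist_force"],o["q"].round(2))
E
```

```text
21.85 [0.56669237 0.05897578 0.22518263] [[ 0.163 -0.987 -0.001]
 [-0.987 -0.163  0.   ]
 [-0.     0.001 -1.   ]] 0.923064902015669 [ 0.58656949  0.31851571 -0.14560763] [-0.1   0.25  1.69 -0.    1.2   1.3 ]
```

View pics/w13.png

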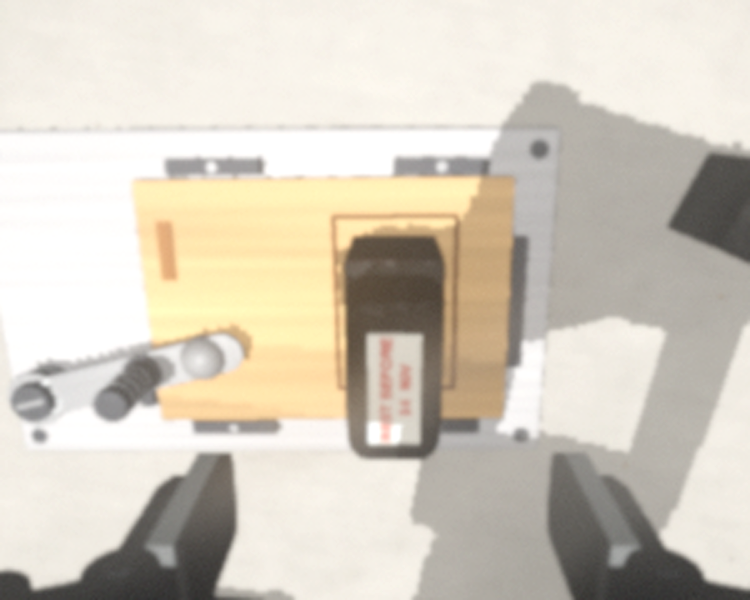

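>>> move_arm:
  rows: "0 0 2 0 0 0 1;0 0 2 0 0 0 1;0 0 2 0 0 0 1;0 0 0.9 0 0 0 1;0 0 0 0 0 0 1;0 0 0 0 0 0 0;0 0 0 0 0 0 0;0 0 0 0 0 0 0;0 0 0 0 0 0 0;0 0 0 0 0 0 0;0 0 0 0 0 0 0"

```text
time_s: 22.95
eef_pos: [0.5675, 0.0589, 0.1574]
eef_rot: [-0.0, 0.762, -0.647, 0.001]
wrist_force: [0.9, 0.4, 1.8]
opening: 0.383
```

>>> move_arm:
  rows: "0 0 -0.5 0 0 0 0;0 0 -1.5 0 0 0 0;0 0 -2 0 0 0 0;0 0 -2 0 0 0 0;0 0 -2 0 0 0 0;1 0.8 0 0 0 0 0;2 1.6 0 0 0 0 0;2.5 2.1 0 0 0 0 0;2.5 2.1 0 0 0 0 0;2.5 2.1 0 0 0 0 0;2 1.6 0 0 0 0 0;1.7 1.4 0 0 0 0 0;0 0 0 0 0 0 0;0 0 0 0 0 0 0"

```text
time_s: 24.35
eef_pos: [0.4741, -0.1005, 0.2365]
eef_rot: [-0.0, 0.762, -0.648, -0.0]
wrist_force: [0.1, 0.3, -1.7]
opening: 0.382
```

```bash
python3 - <<'E'
from bench import ctrl
from h import *
import pickle
cw=ctrl.camera("wrist"); o=ctrl.get_obs(); pickle.dump((cw,o),open("w14.pkl","wb"))
a=cv2.resize(cw["color"],None,fx=1.4,fy=1.4,interpolation=cv2.INTER_CUBIC)
cv2.imwrite("pics/w14.png",np.clip(a*1.2,0,255).astype(np.uint8))
ct=ctrl.camera("top"); crop(ct,150,150,350,280,4,"pics/t14.png")
print(o["time_s"],o["eef_pos"],tool(o).as_matrix().round(3),o["opening"],o["wrist_force"],o["q"].round(2))
E
```

```text
24.4 [ 0.47441039 -0.1000774   0.23657975] [[ 0.162 -0.987 -0.   ]
 [-0.987 -0.162  0.   ]
 [-0.001  0.    -1.   ]] 0.38074164767264707 [ 0.55693897  0.30112992 -1.04584532] [-0.45  0.05  1.89  0.    1.2   0.95]
```

View pics/w14.png

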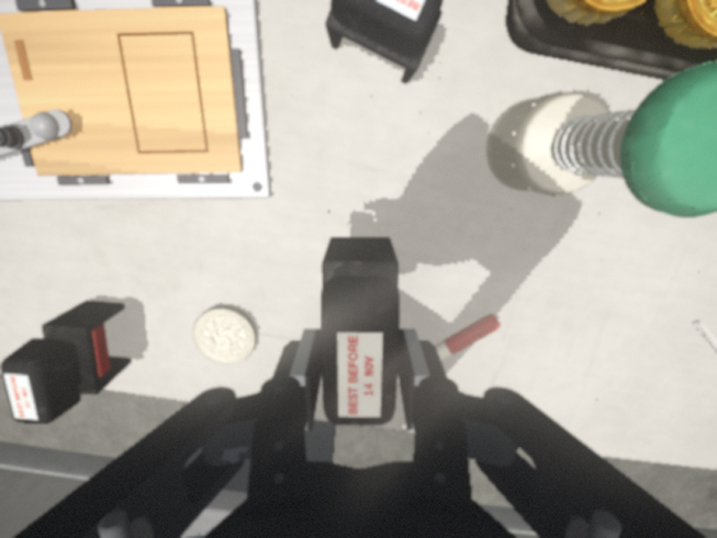

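View pics/t14.png

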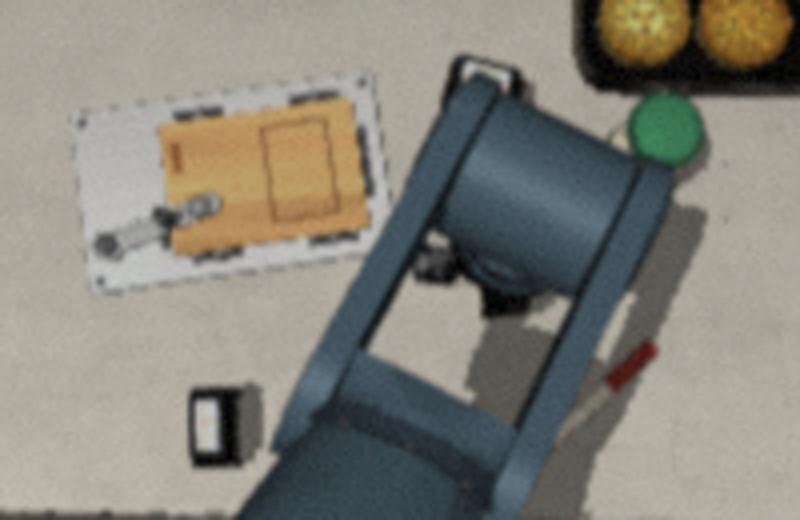

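>>> move_arm:
  rows: "0 0 2 0 0 0 0;0 0 2.5 0 0 0 0;0 0 2.5 0 0 0 0;0 0 1.4 0 0 0 0;0 0 0.6 0 0 0 0;0 0 0.2 0 0 0 0;0 0 0 0 0 0 0;0 0 0 0 0 0 0"

```text
time_s: 25.25
eef_pos: [0.4754, -0.1003, 0.1457]
eef_rot: [-0.0, 0.763, -0.647, 0.001]
wrist_force: [0.5, -0.5, -0.3]
opening: 0.379
```

>>> move_arm:
  rows: "0 0 0.15 0 0 0 0;0 0 0.1 0 0 0 0;0 0 0 0 0 0 0;0 0 0 0 0 0 0"

```text
time_s: 25.65
eef_pos: [0.4752, -0.1005, 0.1429]
eef_rot: [-0.0, 0.762, -0.647, 0.001]
wrist_force: [1.6, -0.7, 2.0]
opening: 0.384
```

>>> move_arm:
  rows: "0 0 0 0 0 0 0.6;0 0 0 0 0 0 0.7;0 0 0 0 0 0 0.7;0 0 -1.5 0 0 0 0.7;0 0 -2.5 0 0 0 0.7;0 0 -3 0 0 0 0.6;0 0 -3 0 0 0 0.6;0 0 0 0 0 -8.05 0.6;0 0 0 0 0 -8.05 0.6;0 0 0 0 0 -8.05 0.6;0 0 0 0 0 -8.05 0.6;0 0 0 0 0 -8.05 0.6;0 0 0 0 0 -8.05 0.6;0 0 0 0 0 -8.05 0.6;0 0 0 0 0 -8.05 0.6;0 0 0 0 0 -8.05 0.6;0 0 0 0 0 -8.05 0.6;0 0 0 0 0 -8.05 0.6;0 0 0 0 0 -8.05 0.6;0 0 0 0 0 -8.05 0.6"

```text
time_s: 27.65
eef_pos: [0.4745, -0.1001, 0.2421]
eef_rot: [-0.0, 0.978, 0.211, -0.0]
wrist_force: [-0.4, 0.1, -0.1]
opening: 0.602
```

>>> move_arm:
  rows: "1 -1.5 0 0 0 0 0.6;2.1 -3.1 0 0 0 0 0.6;2.4 -3.5 0 0 0 0 0.6;2.4 -3.5 0 0 0 0 0.6;2.4 -3.5 0 0 0 0 0.6;2.4 -3.5 0 0 0 0 0.6;2.4 -3.5 0 0 0 0 0.6;0 0 2.5 0 0 0 0.6;0 0 2.5 0 0 0 0.6;0 0 2.5 0 0 0 0.6;0 0 1 0 0 0 0.6;0 0 0 0 0 0 0.6;0 0 0 0 0 0 0.6"

```text
time_s: 28.95
eef_pos: [0.5232, 0.163, 0.1582]
eef_rot: [0.0, 0.978, 0.208, 0.0]
wrist_force: [-0.4, 0.2, 0.6]
opening: 0.601
```

```bash
python3 - <<'E'
from bench import ctrl
from h import *
import pickle
cw=ctrl.camera("wrist"); o=ctrl.get_obs(); pickle.dump((cw,o),open("w15.pkl","wb"))
cv2.imwrite("pics/w15.png",cv2.resize(cw["color"],None,fx=1.56,fy=1.56,interpolation=cv2.INTER_CUBIC))
cs=ctrl.camera("side"); crop(cs,150,150,320,250,4.5,"pics/s15.png")
print(o["time_s"],o["eef_pos"],tool(o).as_matrix().round(3),o["opening"],o["wrist_force"],o["q"].round(2))
E
```

```text
29.0 [0.52359793 0.16305458 0.1586665 ] [[ 0.914  0.407  0.002]
 [ 0.407 -0.914  0.   ]
 [ 0.002  0.001 -1.   ]] 0.6006203406172873 [ 0.05417394 -0.26777674  0.29267942] [ 0.09  0.3   1.79 -0.    1.06 -0.33]
```

View pics/w15.png

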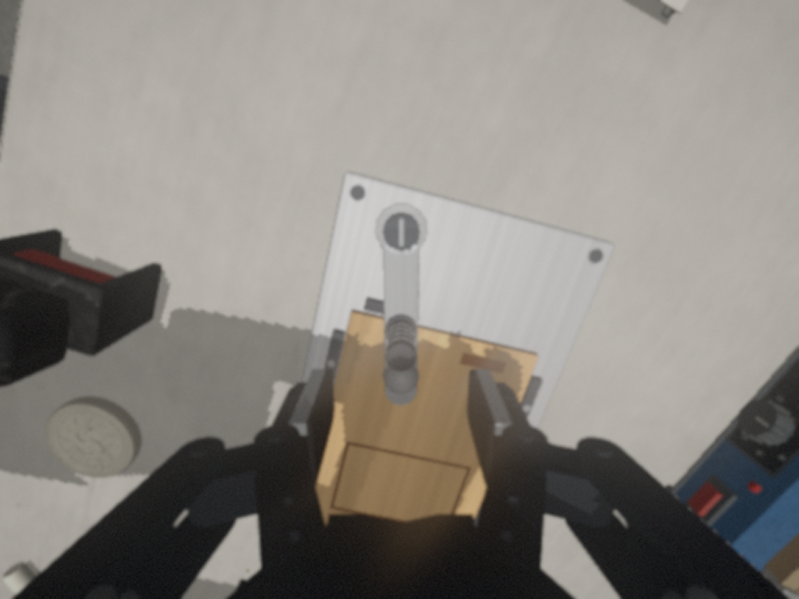

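View pics/s15.png

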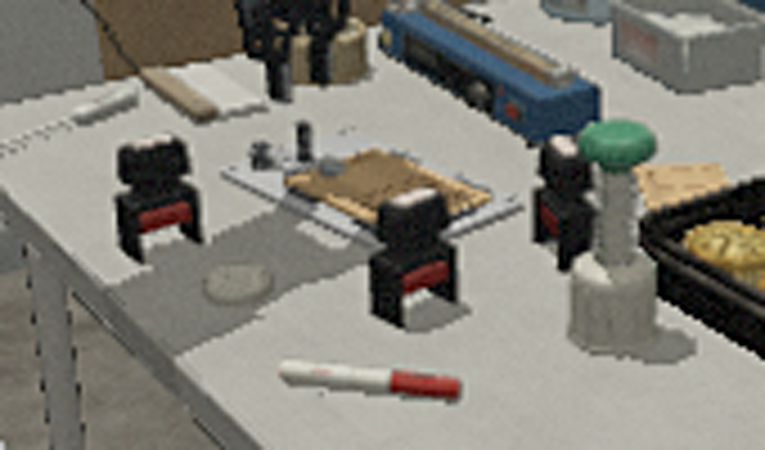

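The side view shows the stamp upright on bare table at about (415,260) and the marker in place. The clip post at (401,352) lies between the fingers.

```bash
python3 - <<'E'
from h import *
import pickle
cw,o=pickle.load(open("w15.pkl","rb"))
P=unproj(cw,np.array([(401,355)])/1.56,.06); print(P,tool(o).inv().apply(P-o["eef_pos"]))
print(unproj(cw,np.array([(401,232)])/1.56,.03))
t=np.array([.5227,.1642,.105]);print(tool(o).inv().apply(t-o["eef_pos"]))
E
```

```text
[[0.52290997 0.16415248 0.06      ]] [[-0.00036791 -0.00134762  0.09866512]]
[[0.50250945 0.2100431  0.03      ]]
[-0.00045562 -0.00144685  0.0536648 ]
```

>>> move_arm:
  rows: "0 -0.14 1.8 0 0 0 0.6;0 0 1.8 0 0 0 0.6;0 0 1.7 0 0 0 0.6;0 0 0 0 0 0 0.6;0 0 0 0 0 0 0;0 0 0 0 0 0 0;0 0 0 0 0 0 0;0 0 0 0 0 0 0;0 0 0 0 0 0 0;0 0 0 0 0 0 0"

```text
time_s: 30.05
eef_pos: [0.5233, 0.1645, 0.106]
eef_rot: [0.0, 0.978, 0.208, 0.001]
wrist_force: [-0.3, -0.5, 6.4]
opening: 0.145
```

>>> move_arm:
  rows: "0.453 -0.02 0 0 0 -5 0;0.453 -0.02 0 0 0 -5 0;0.453 -0.02 0 0 0 -5 0;0.453 -0.02 0 0 0 -5 0;0.453 -0.02 0 0 0 -5 0;0.453 -0.02 0 0 0 -5 0;0.453 -0.02 0 0 0 -5 0;0.453 -0.02 0 0 0 -5 0;0.453 -0.02 0 0 0 -5 0;0.453 -0.02 0 0 0 -5 0;0.453 -0.02 0 0 0 -5 0;0.453 -0.02 0 0 0 -5 0;0.453 -0.02 0 0 0 -5 0;0.453 -0.02 0 0 0 -5 0;0.453 -0.02 0 0 0 -5 0;0 0 0 0 0 0 0;0 0 0 0 0 0 0"

```text
time_s: 31.75
eef_pos: [0.5526, 0.2195, 0.105]
eef_rot: [0.001, 0.65, 0.76, -0.0]
wrist_force: [-1.0, -3.8, 6.1]
opening: 0.147
```

>>> move_arm:
  rows: "0 0 0 0 0 0 0.6;0 0 0 0 0 0 0.6;0 0 0 0 0 0 0.6;0 0 -1.5 0 0 0 0.6;0 0 -2.5 0 0 0 0.6;0 0 -3 0 0 0 0.6;0 0 -3 0 0 0 0.6;0 0 -3 0 0 0 0.6;0 0 0 0 0 0 0.6;0 0 0 0 0 0 0.6"

```text
time_s: 32.75
eef_pos: [0.5527, 0.2203, 0.236]
eef_rot: [0.001, 0.649, 0.76, 0.001]
wrist_force: [-0.3, 0.2, 0.7]
opening: 0.598
```

```bash
python3 - <<'E'
from bench import ctrl
from h import *
import pickle
cw=ctrl.camera("wrist"); o=ctrl.get_obs(); pickle.dump((cw,o),open("w16.pkl","wb"))
cv2.imwrite("pics/w16.png",cv2.resize(cw["color"],None,fx=1.56,fy=1.56,interpolation=cv2.INTER_CUBIC))
ct=ctrl.camera("top"); crop(ct,150,150,350,280,4,"pics/t16.png")
cs=ctrl.camera("side"); crop(cs,150,150,320,250,4.5,"pics/s16.png")
print(o["time_s"],o["eef_pos"],o["opening"],o["wrist_force"],o["q"].round(2))
E
```

```text
32.8 [0.55198044 0.22011738 0.2345179 ] 0.5980281603457517 [ 0.24005835  0.63281479 -0.44669357] [ 0.18  0.29  1.62  0.    1.23 -1.55]
```

View pics/w16.png

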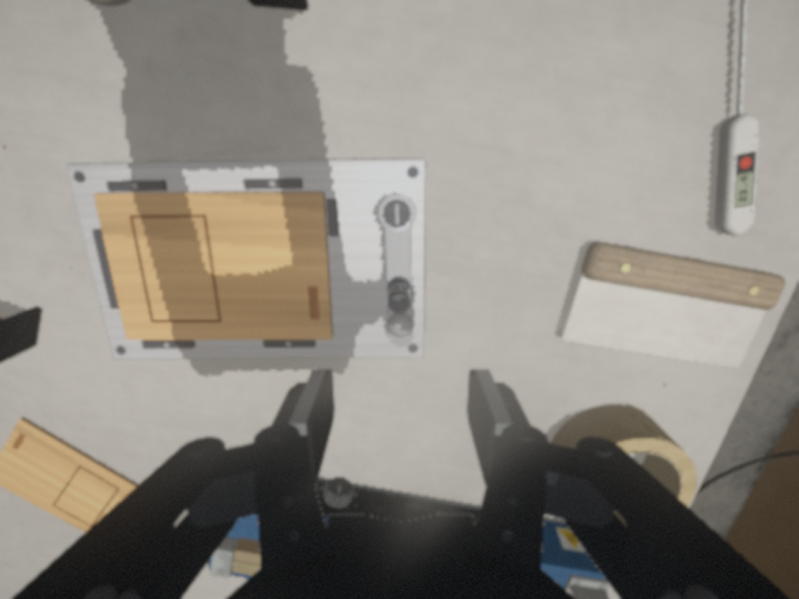

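View pics/t16.png

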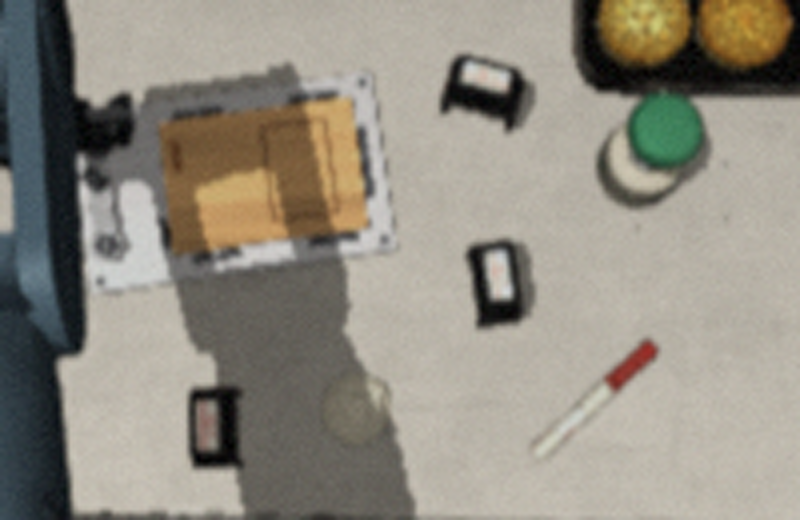

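View pics/s16.png

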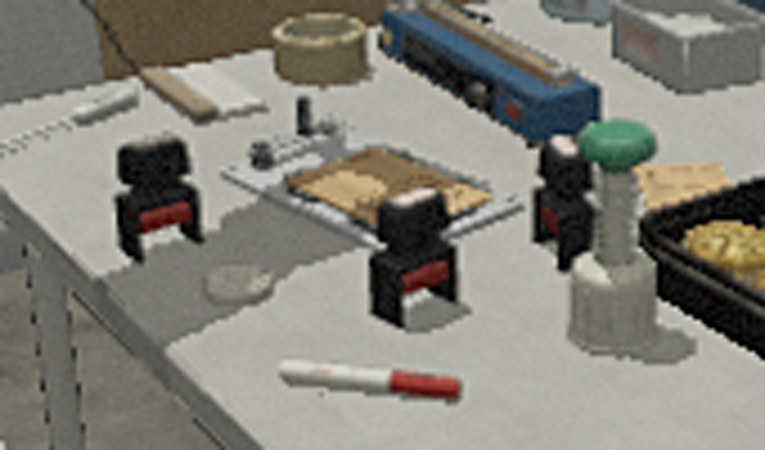

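Clip at its start angle, lid in place in the stage, stamp upright on bare table, and the marker and other items where they were. The gripper is clear of everything.

```bash
python3 -c "
from bench import ctrl
print(ctrl.hand_in(), ctrl.get_obs()['time_s'])"
```

```text
the job is handed in; nothing more can be done
the job is handed in; nothing more can be done
```

The stamping job is done and handed in, at about 33 s of the 72 s allowed. I swung the clip about 75° onto the lid, stamped inside the engraved frame and stood the stamp upright on bare table near (0.475, -0.10). Then I swung the clip back to about 0.

- **Pressing:** I pressed the head twice without moving the stamp. The first press, gripping the head, met a hard stop at an apparent 13.1 mm, about 1 mm short of full travel. I could not rule out slip or a fingertip touching the base. I therefore pressed again from above with shut fingers. That hit the stop at TCP z = 0.1702 with about 23 N, against an expected 0.170 for fully down.
- **Position in the frame:** Just before the press, the gaps between the stamp's foot and the frame were even, about 9 mm at each side and at the far edge. My frame position estimates from different views agreed to within about 2.5 mm; the near edge was hidden.
- **Last pictures:** The clip is off the lid, the lid still lies in the stage, the stamp is upright and the marker, hand press and pattern plate look unmoved. The gripper is open and touching nothing. I saw no change to the scraper, and did not check the brush again at the end.

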